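Blow the washed hub nuts dry in the pedal-operated air box

TASK

Blow dry all the washed hub nuts that are in the green drip tray: open the blow-off box's clear guard fully, put all the nuts down side by side in the box, lower the guard gently until it is fully shut, and only then press the yellow treadle right down to its stop, hold it there for two seconds and let it come back up. Then open the guard fully again, gently, and move all the nuts over to the red tray, leaving the guard open. Never work the treadle with the guard open, never let the guard slam at either end, and leave the tin, the jar and the tape where they stand.

Things in the scene. Friction and masses are not known exactly. Their poses are not given: they have to be found in the camera images.
- box: blue steel tray-shaped base of the blow-off box, fixed on the bench, 168 mm (x) by 260 mm (y) by 42 mm high, open on top; walls 6 mm thick, black ribbed inner floor 30 mm above the bench (inside 156 by 248 mm, only 12 mm deep, so the nuts stand up out of it). The guard covers it. Origin at the centre of its underside; its front, with the pressure gauge, faces -x in its own frame
- guard (a joint): angle of the box's hinged guard, a clear plastic hood 168 by 260 mm and 43 mm high (rad): 0 = shut, its edges resting on the base's rim; 1.6 = fully open, upright against its stop. It starts anywhere from 0 to 0.6. A stiff hinge keeps it where it is left; about 6 to 10 N at the handle moves it
- guard_handle (a point): middle of the guard's yellow handle, a round bar 14 mm thick running along the box's y, 120 mm long, standing on a leg at each end on top of the hood near its front edge (free gap 36 mm between bar and hood). It moves with the guard: guard shut, it is 155 mm in front of the hinge line, 86 mm above it and 128 mm above the bench; guard fully open, 90 mm behind the hinge line and 152 mm above it
- guard_hinge (a point): middle of the guard's hinge line, along the box's y on the top of its rear (+x) rim, 42 mm above the bench
- pedal_base: dark steel base block of the treadle air valve, 170 by 70 mm and 21 mm thick, fixed to the bench; origin at the centre of its underside, x along the plate towards the treadle's hinge. It stands to one side of the box
- pedal (a joint): angle of the yellow spring treadle (rad): 0 = up at rest, 0.35 = down on its stop, where the plate lies level. It springs back up when let go; pressing at the pad takes about 5 N rising to 13 N
- pedal_pad (a point): middle of the ribbed black rubber pad on top of the treadle, where to press: 105 mm from the treadle's hinge on the robot's side, the pad 46 mm wide; it is about 82 mm above the bench when up and 46 mm when down. It moves with the treadle
- drip_tray: green plastic drip tray where the washed nuts wait, fixed, 240 mm (x) by 150 mm (y), floor 4 mm thick, lip 4 mm thick reaching 16 mm above the bench; origin at the centre of its underside
- red_tray: red plastic tray for the finished nuts, of the same shape: fixed, 240 mm (x) by 150 mm (y), floor 4 mm thick, lip 4 mm thick reaching 16 mm above the bench; origin at the centre of its underside. The two trays may stand either way round, left or right
- nut1: steel hexagonal wheel-hub nut with a dark bore, 46 mm across the flats, 53 mm across the corners, 28 mm high, 0.25 kg; origin at the centre of its underside, z up along its bore; its x axis points square out of one flat (flats at every 60 degrees from it). It starts lying flat in the drip tray. Only two or three of the four nuts are present at a time.
- nut2: another hub nut exactly like nut1
- nut3: another hub nut exactly like nut1
- nut4: another hub nut exactly like nut1
- tin: grease tin with a green label, 60 mm across, 60 mm high, origin at the centre of its underside; standing on the other side of the box from the treadle; not part of the job
- jar: jar with an orange label and black lid, 56 mm across, 90 mm high, origin under its centre, beyond the box; not part of the job
- tape: roll of yellow tape lying flat, 90 mm across, 45 mm high, origin under its centre, beyond the box; not part of the job

How it is judged (in metres and radians):
On the way, in this order (a step that is already met when the one before it is completed fails the run):
1. the guard is fully open (value of joint guard above 1.48 rad and value of joint pedal below 0.06 rad), for 0.2 s.
2. all the nuts lie in the box (x of nut1 in the frame of box between -0.077 and 0.077 m and y of nut1 in the frame of box between -0.123 and 0.123 m and z of each of nut1, nut2, nut3, nut4 in the frame of box below 0.07 m and x of nut2 in the frame of box between -0.077 and 0.077 m and y of nut2 in the frame of box between -0.123 and 0.123 m and x of nut3 in the frame of box between -0.077 and 0.077 m and y of nut3 in the frame of box between -0.123 and 0.123 m and x of nut4 in the frame of box between -0.077 and 0.077 m and y of nut4 in the frame of box between -0.123 and 0.123 m), for 0.3 s.
3. the guard is fully shut over the nuts (all of step 2 and value of joint guard below 0.04 rad), for 0.3 s.
4. the treadle is held down on its stop with the guard shut (all of step 3 and value of joint pedal above 0.3 rad), for 1.5 s.
5. the treadle is up again, the guard still shut (value of joint guard below 0.04 rad and value of joint pedal below 0.06 rad), for 0.1 s.
6. the guard is fully open again (all of step 1), for 0.2 s.
At the end, for the whole second after the job is handed in: every nut present is in the red tray (its centre inside the lip, not higher than 60 mm above the bench) and at rest, the guard is open to its stop (over 1.48 rad), and the treadle is up (under 0.06 rad) (all of step 6 and x of nut1 in the frame of red_tray between -0.113 and 0.113 m and y of nut1 in the frame of red_tray between -0.068 and 0.068 m and z of each of nut1, nut2, nut3, nut4 in the frame of red_tray below 0.06 m and linear speed of each of nut1, nut2, nut3, nut4 below 0.03 m/s and x of nut2 in the frame of red_tray between -0.113 and 0.113 m and y of nut2 in the frame of red_tray between -0.068 and 0.068 m and x of nut3 in the frame of red_tray between -0.113 and 0.113 m and y of nut3 in the frame of red_tray between -0.068 and 0.068 m and x of nut4 in the frame of red_tray between -0.113 and 0.113 m and y of nut4 in the frame of red_tray between -0.068 and 0.068 m); the robot touches nothing.
It fails at once if the treadle is pressed (over 0.1 rad) while the guard is not shut (over 0.1 rad) (value of joint each of pedal, guard above 0.1 rad).
It fails at once if the guard slams shut (faster than 1.5 rad/s within 0.25 rad of shut) (value of joint guard below 0.25 rad and velocity of joint guard below -1.5 rad/s).
It fails at once if the guard is thrown open against its stop (faster than 1.5 rad/s within 0.2 rad of it) (value of joint guard above 1.4 rad and velocity of joint guard above 1.5 rad/s).
It fails at once if the tin, jar or tape is moved more than 40 mm (distance of any of tin, jar, tape from where it was at the start of the episode above 0.04 m).
Of nut1, nut2, nut3, nut4 only 2 to 3 are there at a start; the rules pass over those that are not, and their reading is None.
At some moment in a run one of nut1, nut2, nut3, nut4 may be knocked a few centimetres aside while the robot is not near it.
Once in a run the grip may slacken for a moment while it holds something.
It also fails if it takes over 210 s, if anything falls off the work surface, if the arm or the gripper's body presses on something with over 40 N, if the wrist force passes 120 N, or if a joint passes its speed limit or range.

ROBOT

A 6-joint arm with a two-finger parallel gripper is mounted at the origin on the work surface. World frame = base frame: x ahead of the robot, y to its left, z up, the work surface at z = 0. Lengths are in mm, angles in rad, forces in N, time in s.
With the tool pointing down it reaches from about 350 to 875 mm from the base axis. Payload 4.2 kg.
Tool frame: the origin (TCP) lies midway between the tips of the shut fingers; the grasp point (between the pads) lies 19 mm behind it (arm.tcp_to_grasp is the distance from the TCP to the grasp point, in mm); z points along the fingers, y is the line along which they close (so a half turn about z gives the same grasp; the last joint's range is limited). The gripper opens to 85 mm and grips with 20 to 120 N. Pads are 22 mm wide; open, the fingers measure 114 mm over their backs; the gripper's body (76 mm by 85 mm) begins 54 mm behind the grasp point. The pads swing forward as they close: fully open they stand 13 mm farther back than shut.
Start: joints at [-1.034, 0.385, 0.008, 0, -1.194, -0.259], TCP at [171.417, -601.012, 231.312] pointing down, gripper open.
Joint ranges: [-3.14, 3.14], [-1.21, 2.06], [-1.07, 1.41], [-3.16, 2.05], [-2.99, -0.16], [-3.1, 3.1]. Speed limits (rad/s): [2.79, 2.79, 3.14, 3.14, 3.14, 3.14].

INTERFACE

Orientations are given as a unit quaternion [x, y, z, w].
In Python, from bench import arm, get_image gives the robot as it stands.
- The arm moves only by the tool drive_tool, never from a script. Its argument "deltas" is a list of rows, each a list of 2 entries, a list of its own where there are three numbers: the shift along the tool's x, y, z in cm, then the turn, a rotation vector about the tool's x, y, z in degrees. In form: [[[x, y, z], [ax, ay, az]], ...]. A call has 1 to 12 rows; each row shifts and turns the commanded pose from where the row before left it, along the tool's axes as they then stand; what a row does not reach is not made up. A row lasts 1/10 s, in which the tool goes at most 50 mm and 8.59 degrees, less where a joint would pass 70% of its speed; a pose out of reach is approached as far as the arm can. A call with a gripper value outside its range is refused whole. "claw" is the finger opening in cm, from 0 to 8.54, set as the call begins (left out, the last holds). The fingers move at their own pace and stop on an object; the grip force is fixed at half the most. Time passes only in rows, so rows that do not move let the fingers close. It gives the time, the measured TCP pose, the force, the opening and the grip force at its end, in the units of the state.
- arm.read_state(): the state, without advancing time (a new reading comes with each control period).
- get_image(name): name is "scene" or "top"; returns a dict with "img" (420x560x3 uint8, red, green, blue), "fx", "fy", "cx", "cy" (pixels), "eye" and "orientation" of the camera in the world. Camera axes: x right, y down, z forward; pixel columns grow to the right and rows downward; lengths in mm; the calibration is good to about 2 mm. A picture is of the moment at which its call begins. There is no depth.
- arm.job_done(): hands the job in; it is judged then, once.
The state is a dict: "clock": time; "joints": joint angles; "joint_vel": joint speeds; "joint_efforts": joint torques, N m; "position": TCP position; "ee_rot": TCP orientation; "contact_force": force on the tool from outside, world axes, zero at the start; "wrist_torque": the same for the moment, N m; "gripper_width": finger opening in mm; "grasp_force": force on a finger pad.
Only numpy, scipy, OpenCV 4.12 (cv2) and the standard library are available. Lean on these libraries where they do the work, as an engineer would, in place of code of your own. Each camera call takes 0.05 s, during which the arm holds its last target. There are 200 camera calls.

## Working session

There is one attempt and no reset: what is moved stays moved. The work goes in short steps, Python scripts to look and compute and a tool call to move; the robot and the scene stay as the last step left them, time stands still between calls to the robot, and variables do not carry over. Pictures are saved under pics/ and viewed, at most 14 in all, crops included, and the job is handed in when it is done.

Besides the shell and the picture viewer there is one more tool, called as name(argument=value, ...), one argument or row to a line, values as JSON. drive_tool: Moves the arm, as the interface text tells. Its arguments: {"type":"object","properties":{"deltas":{"type":"array"},"claw":{"type":"number"}},"required":["deltas"]}

```bash
mkdir -p pics; ls
cat > h.py <<'E'
import sys; sys.path.insert(0,'.')
import numpy as np, cv2
from scipy.spatial.transform import Rotation as R
from bench import arm, get_image
def snap(n,f=None):
    d=get_image(n)
    if f: cv2.imwrite('pics/'+f,d['img'][:,:,::-1])
    return d
def ray(d,u,v,z):
    r=R.from_quat(d['orientation']).as_matrix()@np.array([(u-d['cx'])/d['fx'],(v-d['cy'])/d['fy'],1])
    e=np.array(d['eye']); return e+r*(z-e[2])/r[2]
def proj(d,p):
    c=R.from_quat(d['orientation']).as_matrix().T@(np.array(p,float)-np.array(d['eye']))
    return d['fx']*c[0]/c[2]+d['cx'],d['fy']*c[1]/c[2]+d['cy']
E
python3 - <<'E'
from h import *
a=snap('top','t0.png');b=snap('scene','s0.png')
for d in(a,b): print({k:v for k,v in d.items() if k!='img'})
s=arm.read_state();print(s)
E
```

```text
pics
{'fx': 459.3236093078426, 'fy': 459.3236093078426, 'cx': 272.6383859397505, 'cy': 210.69718078263634, 'eye': array([ 381.92652451,   -8.28718646, 1187.05240633]), 'orientation': array([-0.69288001,  0.7143141 , -0.06661767,  0.07235157])}
{'fx': 394.6078242827477, 'fy': 394.6078242827477, 'cx': 281.7258340198965, 'cy': 208.13145057260974, 'eye': array([1220.44408128, -423.01387894, 1004.82596025]), 'orientation': array([ 0.83400416,  0.43292802, -0.15537267, -0.30474533])}
{'clock': 0.1, 'joints': array([-1.03441626e+00,  3.85506610e-01,  6.77040060e-03, -4.44776079e-04,
       -1.19399481e+00, -2.58564334e-01]), 'joint_vel': array([-0.00151916, -0.00038569,  0.00362015,  0.00046691, -0.00098369,
        0.00096208]), 'joint_efforts': array([ 6.96786683e-04, -3.93318486e+01,  1.88931191e+01,  4.19803530e+00,
       -2.58781351e-03,  9.57758800e-06]), 'position': array([ 171.26746998, -600.53927068,  230.31634391]), 'ee_rot': array([-1.38380276e-01,  9.90378675e-01,  9.71950400e-04, -1.83856746e-04]), 'contact_force': array([-0.33529212, -0.11993538, -0.81358124]), 'wrist_torque': array([0.04694881, 0.0069327 , 0.02221057]), 'grasp_force': 0.0, 'gripper_width': 85.33472217025032}
```

View pics/t0.png

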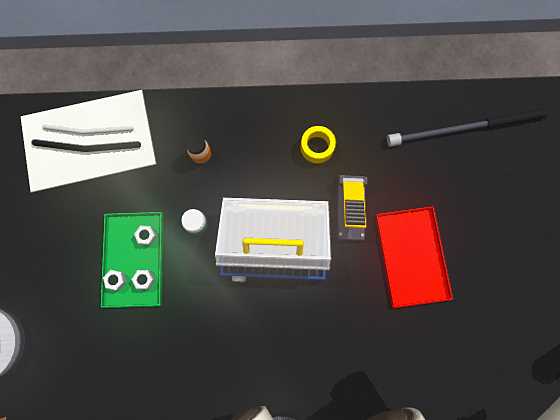

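View pics/s0.png

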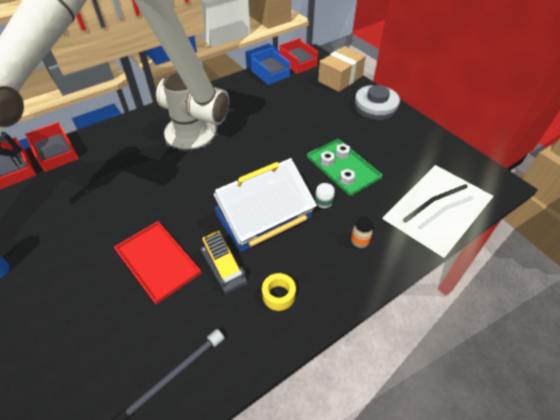

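Top view: drip tray at (132,260) with three nuts at (145,235), (114,280) and (142,280). The box is at (273,238) with the guard slightly open and its handle at (273,243). The treadle is at (352,205) and the red tray at (414,257). The scene view agrees.

```bash
cat >> h.py <<'E'
def tri(ds,ps):
    A=np.zeros((3,3));b=np.zeros(3)
    for d,(u,v) in zip(ds,ps):
        r=R.from_quat(d['orientation']).as_matrix()@np.array([(u-d['cx'])/d['fx'],(v-d['cy'])/d['fy'],1]);r/=np.linalg.norm(r)
        P=np.eye(3)-np.outer(r,r);A+=P;b+=P@np.array(d['eye'])
    return np.linalg.solve(A,b)
def hsv(d): return cv2.cvtColor(d['img'],cv2.COLOR_RGB2HSV)
def comps(m,amin=40):
    n,l,s,c=cv2.connectedComponentsWithStats(m.astype(np.uint8)*255)
    return [(s[i].tolist(),c[i].round(1).tolist(),l==i) for i in range(1,n) if s[i][4]>=amin]
def mask(d,h0,h1,s=110,v=60): return cv2.inRange(hsv(d),(h0,s,v),(h1,255,255))>0
def nuts(d,poly_z=32,roi=None):
    # bright low-saturation blobs in roi
    H=hsv(d); m=(H[...,1]<70)&(H[...,2]>120)
    if roi: k=np.zeros_like(m);k[roi[1]:roi[3],roi[0]:roi[2]]=1;m&=k
    out=[]
    cs,_=cv2.findContours(m.astype(np.uint8),cv2.RETR_EXTERNAL,cv2.CHAIN_APPROX_NONE)
    for c in cs:
        if cv2.contourArea(c)<120: continue
        P=np.array([ray(d,u,v,poly_z)[:2] for u,v in c[:,0]]).astype(np.float32)
        hull=cv2.convexHull(P)[:,0]; ctr=(hull.max(0)+hull.min(0))/2
        M=cv2.moments(hull);ctr=np.array([M['m10'],M['m01']])/M['m00']
        # flat direction: minimum width direction mod 60
        ang=np.arange(0,60,2.); w=[sum(np.ptp(P@[np.cos(np.radians(a+k)),np.sin(np.radians(a+k))]) for k in(0,60,120)) for a in ang]
        out.append((ctr.round(1),ang[int(np.argmin(w))],round(min(w)/3,1),round(max(w)/3,1)))
    return out
E
python3 - <<'E'
from h import *
t=snap('top');s=snap('scene')
for n,d in(('t',t),('s',s)):
    for nm,a,b in(('yel',20,34),('blue',100,125),('grn',45,80),('red',0,6)):
        for st,c,l in comps(mask(d,a,b),60):
            if n=='s' and nm!='yel':continue
            pts=np.argwhere(l)[:,::-1].astype(np.float32)
            print(n,nm,st,c,cv2.boxPoints(cv2.minAreaRect(pts)).round(0).tolist())
for nm,a,b in(('grn',45,80),('red',0,6)):
    st,c,l=max(comps(mask(t,a,b,150),500),key=lambda q:q[0][4])
    P=np.array([ray(t,v[1],v[0],16)[:2] for v in np.argwhere(l)],np.float32)
    print(nm,cv2.minAreaRect(P))
print(nuts(t,32,(100,210,165,310)))
for n,d,(x0,y0,x1,y1) in(('t',t,(205,160,385,300)),('s',s,(170,150,330,310))):
    cv2.imwrite(f'pics/{n}1.png',cv2.resize(d['img'][y0:y1,x0:x1,::-1],None,fx=4 if n=='t' else 3.7,fy=4 if n=='t' else 3.7,interpolation=2))
E
```

```text
t yel [300, 125, 36, 39, 850] [317.6, 144.0] [[295.0, 157.0], [307.0, 121.0], [340.0, 132.0], [328.0, 168.0]]
t yel [343, 181, 24, 47, 516] [353.7, 197.6] [[343.0, 181.0], [365.0, 180.0], [366.0, 227.0], [344.0, 228.0]]
t yel [243, 238, 61, 18, 484] [272.8, 243.2] [[242.0, 253.0], [243.0, 237.0], [303.0, 239.0], [303.0, 255.0]]
t blue [221, 266, 105, 14, 282] [274.8, 275.1] [[221.0, 275.0], [221.0, 266.0], [325.0, 270.0], [325.0, 279.0]]
t grn [100, 212, 63, 96, 4565] [131.2, 258.7] [[100.0, 307.0], [102.0, 211.0], [163.0, 212.0], [161.0, 308.0]]
t red [372, 206, 81, 102, 5957] [412.3, 256.5] [[370.0, 215.0], [433.0, 202.0], [453.0, 299.0], [390.0, 312.0]]
s yel [238, 161, 41, 25, 265] [257.6, 171.7] [[235.0, 178.0], [277.0, 160.0], [280.0, 167.0], [238.0, 185.0]]
s yel [250, 216, 57, 29, 278] [277.9, 230.0] [[249.0, 241.0], [304.0, 215.0], [307.0, 219.0], [251.0, 246.0]]
s yel [202, 230, 38, 48, 586] [222.7, 258.6] [[201.0, 237.0], [219.0, 228.0], [240.0, 269.0], [222.0, 278.0]]
s yel [261, 272, 36, 40, 1020] [278.4, 291.2] [[261.0, 272.0], [296.0, 272.0], [296.0, 311.0], [261.0, 311.0]]
grn ((502.36297607421875, 361.1585388183594), (240.98976135253906, 153.06787109375), 0.07314663380384445)
red ((487.64215087890625, -355.1683349609375), (242.0363006591797, 155.55209350585938), 6.051360130310059)
[(array([449.2, 327.7]), np.float64(58.0), np.float64(48.7), np.float64(53.5)), (array([449.2, 399.3]), np.float64(46.0), np.float64(50.9), np.float64(55.5)), (array([561.2, 325.6]), np.float64(52.0), np.float64(49.2), np.float64(53.9))]
```

View pics/t1.png

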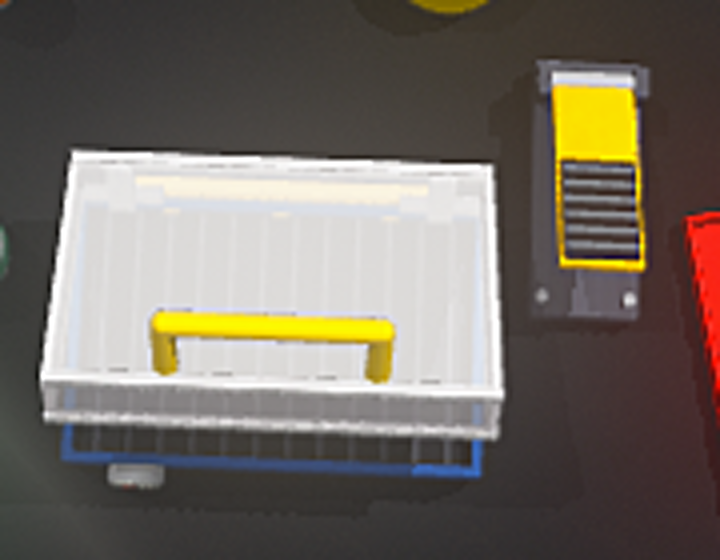

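View pics/s1.png

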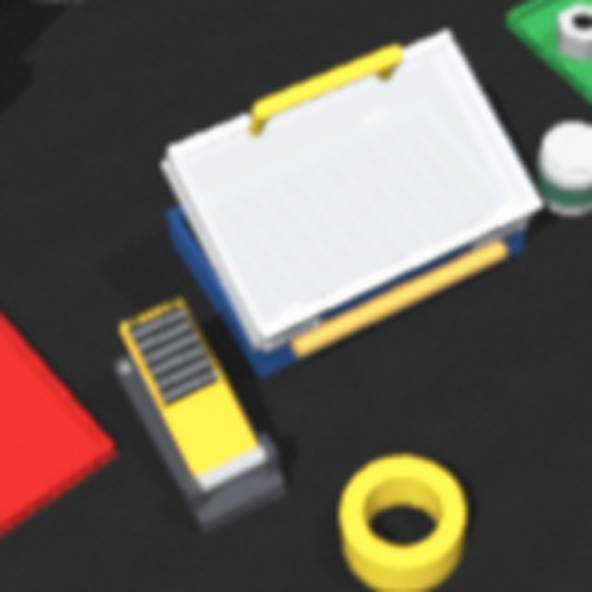

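Enlarged crops: bar ends at top (243.8,240.5)/(302.5,242.5) and scene (277.6,164.9)/(239.7,180.3). The front rim corners are at top (221.3,274.5)/(325,278). The pad centre is at top (355.3,212.5) and scene (216.5,246).

Run:
```python
from h import *
t=snap('top');s=snap('scene')
a=tri((t,s),((244.5,240.7),(277.2,165.2)));b=tri((t,s),((302,242.7),(240,180)))
m=(a+b)/2;print('bar',a,b,m,np.linalg.norm(a-b))
print('pad',tri((t,s),((355.3,212.5),(216.5,246))))
p=ray(t,221.3,274.7,42);q=ray(t,325,278.2,42);c=(p+q)/2
print('front rim',p,q,np.linalg.norm(p-q))
y=(p-q);yaw=np.arctan2(y[1],y[0])-np.pi/2;print('yaw',np.degrees(yaw), 'handle yaw',np.degrees(np.arctan2((a-b)[1],(a-b)[0]))-90)
ex=np.array([np.cos(yaw),np.sin(yaw)])
bc=c[:2]+84*ex;h=c[:2]+168*ex;print('box',bc,'hinge',h)
d=(m[:2]-h)@ex;hz=m[2]-42;th0=np.arctan2(86,155)
print('d,h',d,hz,np.hypot(d,hz),np.hypot(155,86),'guard',np.arctan2(hz,-d)-th0)
for u,v in((163+0,0),):pass
for (u,v) in((244,206.5),(310,208)): print('rear bar?',ray(t,u,v,42))
```

```text
bar [516.8343974   61.25029191 185.9601792 ] [508.42681847 -63.74090041 189.50583155] [512.63060794  -1.24530425 187.73300537] 125.32380935470187
pad [ 593.50851302 -204.06398268   75.59645848]
front rim [452.87755848 129.48326692  42.        ] [ 436.62382122 -126.46086172   42.        ] 256.45970630173207
yaw -3.633690167420125 handle yaw -3.8482249199690273
box [528.58181917  -3.81249503] hinge [612.4129485   -9.13619265]
d,h -100.08184523412739 145.73300537174856 176.78937920630278 177.2596964907703 guard 0.4624692647122779
rear bar? [623.6163538   70.28955213  42.        ]
rear bar? [614.40094672 -97.50851336  42.        ]
```

drive_tool(
  deltas=[
    [[0,0,-0.5],[0,0,-7.8]],
    [[0,0,-0.5],[0,0,-7.8]],
    [[0,0,-0.5],[0,0,-7.8]],
    [[0,0,-0.5],[0,0,-7.8]],
    [[0,0,-0.5],[0,0,-7.8]],
    [[0,0,-0.5],[0,0,-7.8]],
    [[0,0,-0.5],[0,0,-7.8]],
    [[0,0,-0.5],[0,0,-7.8]],
    [[0,0,0],[0,0,-8]],
  ],
  claw=6,
)

```text
clock: 1.2
position: [171.5, -601.3, 272.1]
ee_rot: [-0.686, 0.727, -0.001, -0.0]
contact_force: [-0.3, 0.4, -0.3]
gripper_width: 59.9
grasp_force: 0.0
```

drive_tool(
  deltas=[
    [[-3.5,-1.7,0],[0,0,0]],
    [[-3.5,-1.7,0],[0,0,0]],
    [[-3.5,-1.7,0],[0,0,0]],
    [[-3.5,-1.7,0],[0,0,0]],
    [[-3.5,-1.7,0],[0,0,0]],
    [[-3.5,-1.7,0],[0,0,0]],
    [[-3.5,-1.7,0],[0,0,0]],
    [[-3.5,-1.7,0],[0,0,0]],
    [[-3.5,-1.7,0],[0,0,0]],
    [[-3.5,-1.7,0],[0,0,0]],
    [[-3.5,-1.7,0],[0,0,0]],
    [[-3.5,-1.7,0],[0,0,0]],
  ],
)

```text
clock: 2.4
position: [402.4, -193.5, 271.6]
ee_rot: [-0.684, 0.729, -0.0, 0.0]
contact_force: [1.0, -0.9, 0.1]
gripper_width: 60.0
grasp_force: 0.0
```

```bash
cat >> h.py <<'E'
def go(x,y,z=None,yaw=None,q=None):
    """print turn about tool z (deg) to bring tool y to yaw (mod 180), then the shift in cm in the turned tool axes; assumes tool down"""
    s=arm.read_state();p=np.array(s['position']);M=R.from_quat(s['ee_rot']).as_matrix()
    cur=np.degrees(np.arctan2(M[1,1],M[0,1]))
    d=0 if yaw is None else (yaw-cur+90)%180-90
    a=np.radians(cur+d); ty=np.array([np.cos(a),np.sin(a),0]); tz=np.array([0,0,-1]);tx=np.cross(ty,tz)
    D=np.array([x,y,p[2] if z is None else z])-p
    print('t',round(s['clock'],1),'pos',p.round(1),'yaw',cur.round(1),'tilt',M[:,2].round(3),'turn',round(-d,1),'j6',s['joints'][5].round(2),'shift cm',(np.array([D@tx,D@ty,D@tz])/10).round(2),'F',s['contact_force'].round(1),'w',round(s['gripper_width'],1))
E
python3 -c "
from h import *
go(512.6,-1.2,270,176.3)"
```

```text
t 2.4 pos [ 402.4 -193.5  271.6] yaw 176.3 tilt [ 0.001 -0.    -1.   ] turn 0.0 j6 0.02 shift cm [-19.9   -9.75   0.16] F [ 1.  -0.9  0.1] w 60.0
```

drive_tool(
  deltas=[
    [[-3.3,-1.6,0],[0,0,0]],
    [[-3.3,-1.6,0],[0,0,0]],
    [[-3.3,-1.6,0],[0,0,0]],
    [[-3.3,-1.6,0],[0,0,0]],
    [[-3.3,-1.6,0],[0,0,0]],
    [[-3.3,-1.6,0],[0,0,0]],
    [[0,0,0],[0,0,0]],
    [[0,0,0],[0,0,0]],
  ],
)

```text
clock: 3.2
position: [510.5, -3.0, 270.9]
ee_rot: [-0.685, 0.729, 0.0, -0.0]
contact_force: [-0.4, -0.3, 0.2]
gripper_width: 59.7
grasp_force: 0.0
```

```bash
python3 -c "
from h import *
go(512.6,-1.2,170,176.3)"
```

```text
t 3.2 pos [510.5  -3.  270.9] yaw 176.4 tilt [-0.001 -0.    -1.   ] turn 0.1 j6 -0.38 shift cm [-0.19 -0.2  10.09] F [-0.4 -0.3  0.2] w 59.7
```

drive_tool(
  deltas=[
    [[-0.2,-0.2,2.5],[0,0,0]],
    [[0,0,2.5],[0,0,0]],
    [[0,0,2],[0,0,0]],
    [[0,0,2],[0,0,0]],
    [[0,0,1],[0,0,0]],
    [[0,0,0],[0,0,0]],
    [[0,0,0],[0,0,0]],
  ],
)

```text
clock: 3.9
position: [513.0, -2.1, 172.2]
ee_rot: [-0.684, 0.73, -0.0, 0.001]
contact_force: [-0.3, 0.8, 0.1]
gripper_width: 59.9
grasp_force: 0.0
```

drive_tool(
  deltas=[
    [[0,0,0],[0,0,0]],
    [[0,0,0],[0,0,0]],
    [[0,0,0],[0,0,0]],
    [[0,0,0],[0,0,0]],
    [[0,0,0],[0,0,0]],
    [[0,0,0],[0,0,0]],
    [[0,0,0],[0,0,0]],
  ],
  claw=0.5,
)

```text
clock: 4.6
position: [510.0, -1.8, 171.7]
ee_rot: [-0.684, 0.73, 0.002, -0.002]
contact_force: [-7.2, 1.7, 6.2]
gripper_width: 12.1
grasp_force: 58.4
```

```bash
cat >> h.py <<'E'
HG=np.array([612.4,-9.1,42.]);EX=np.array([np.cos(np.radians(-3.7)),np.sin(np.radians(-3.7))])
def arc(th_end,n,zo=19):
    """guard path from the current grip: steps [tool y, tool z] in cm, tool y = -box x"""
    s=arm.read_state();p=np.array(s['position']);d=(p[:2]-HG[:2])@EX;h=p[2]+zo-42
    r=np.hypot(d,h);th=np.arctan2(h,-d)-np.arctan2(86,155)
    print('t',s['clock'],'guard',th.round(3),'r',r.round(1),'w',s['gripper_width'].round(1),'F',s['contact_force'].round(1))
    u=np.linspace(0,1,n+1);A=th+(th_end-th)*(u-np.sin(2*np.pi*u)/2/np.pi*0.6)+np.arctan2(86,155)
    X=-r*np.cos(A);Z=r*np.sin(A)
    cx=np.round((X-X[0])/10,1);cz=np.round((Z-Z[0])/10,1)
    print([[[0,round(-a,1)+0,round(-b,1)+0],[0,0,0]] for a,b in zip(np.diff(cx),np.diff(cz))])
E
python3 -c "
from h import *
arc(1.6,36)"
```

```text
Traceback (most recent call last):
  File "h.py", line 54, in arc
    print('t',s['clock'],'guard',th.round(3),'r',r.round(1),'w',s['gripper_width'].round(1),'F',s['contact_force'].round(1))
                                                                ^^^^^^^^^^^^^^^^^^^^^^^^
AttributeError: 'float' object has no attribute 'round'
```

```bash
sed -i "s/s\['gripper_width'\].round(1),'F'/round(s['gripper_width'],1),'F'/" h.py; python3 -c "
from h import *
arc(1.6,24)"
```

```text
t 4.6 guard 0.46 r 180.7 w 12.1 F [-7.2  1.7  6.2]
[[[0, np.float64(-0.3), np.float64(-0.2)], [0, 0, 0]], [[0, np.float64(-0.3), np.float64(-0.2)], [0, 0, 0]], [[0, np.float64(-0.4), np.float64(-0.2)], [0, 0, 0]], [[0, np.float64(-0.5), np.float64(-0.3)], [0, 0, 0]], [[0, np.float64(-0.6), np.float64(-0.3)], [0, 0, 0]], [[0, np.float64(-0.7), np.float64(-0.4)], [0, 0, 0]], [[0, np.float64(-0.8), np.float64(-0.3)], [0, 0, 0]], [[0, np.float64(-1.0), np.float64(-0.4)], [0, 0, 0]], [[0, np.float64(-1.1), np.float64(-0.3)], [0, 0, 0]], [[0, np.float64(-1.3), np.float64(-0.3)], [0, 0, 0]], [[0, np.float64(-1.3), np.float64(-0.2)], [0, 0, 0]], [[0, np.float64(-1.3), np.float64(-0.1)], [0, 0, 0]], [[0, np.float64(-1.4), np.float64(0.0)], [0, 0, 0]], [[0, np.float64(-1.3), np.float64(0.1)], [0, 0, 0]], [[0, np.float64(-1.3), np.float64(0.2)], [0, 0, 0]], [[0, np.float64(-1.1), np.float64(0.3)], [0, 0, 0]], [[0, np.float64(-1.0), np.float64(0.3)], [0, 0, 0]], [[0, np.float64(-0.9), np.float64(0.3)], [0, 0, 0]], [[0, np.float64(-0.8), np.float64(0.3)], [0, 0, 0]], [[0, np.float64(-0.6), np.float64(0.2)], [0, 0, 0]], [[0, np.float64(-0.4), np.float64(0.3)], [0, 0, 0]], [[0, np.float64(-0.4), np.float64(0.2)], [0, 0, 0]], [[0, np.float64(-0.4), np.float64(0.2)], [0, 0, 0]], [[0, np.float64(-0.3), np.float64(0.1)], [0, 0, 0]]]
```

drive_tool(
  deltas=[
    [[0,-0.3,-0.2],[0,0,0]],
    [[0,-0.3,-0.2],[0,0,0]],
    [[0,-0.4,-0.2],[0,0,0]],
    [[0,-0.5,-0.3],[0,0,0]],
    [[0,-0.6,-0.3],[0,0,0]],
    [[0,-0.7,-0.4],[0,0,0]],
    [[0,-0.8,-0.3],[0,0,0]],
    [[0,-1.0,-0.4],[0,0,0]],
    [[0,-1.1,-0.3],[0,0,0]],
    [[0,-1.3,-0.3],[0,0,0]],
    [[0,-1.3,-0.2],[0,0,0]],
    [[0,-1.3,-0.1],[0,0,0]],
  ],
)

```text
clock: 5.8
position: [605.8, -8.4, 204.9]
ee_rot: [-0.684, 0.729, 0.002, -0.003]
contact_force: [-6.9, 0.8, 6.8]
gripper_width: 11.7
grasp_force: 62.0
```

```bash
sed -i "s/\[0,round(-a,1)+0,round(-b,1)+0\]/[0,round(float(-a),1)+0,round(float(-b),1)+0]/" h.py; python3 -c "
from h import *
arc(1.62,14)"
```

```text
t 5.8 guard 1.028 r 182.0 w 11.7 F [-6.9  0.8  6.8]
[[[0, -0.3, 0.0], [0, 0, 0]], [[0, -0.4, 0.0], [0, 0, 0]], [[0, -0.6, 0.0], [0, 0, 0]], [[0, -0.8, 0.0], [0, 0, 0]], [[0, -0.9, 0.1], [0, 0, 0]], [[0, -1.2, 0.2], [0, 0, 0]], [[0, -1.1, 0.3], [0, 0, 0]], [[0, -1.2, 0.3], [0, 0, 0]], [[0, -1.1, 0.4], [0, 0, 0]], [[0, -0.8, 0.4], [0, 0, 0]], [[0, -0.7, 0.4], [0, 0, 0]], [[0, -0.5, 0.3], [0, 0, 0]], [[0, -0.4, 0.2], [0, 0, 0]], [[0, -0.3, 0.1], [0, 0, 0]]]
```

drive_tool(
  deltas=[
    [[0,-0.5,0.0],[0,0,0]],
    [[0,-0.8,0.0],[0,0,0]],
    [[0,-0.9,0.0],[0,0,0]],
    [[0,-1.1,0.1],[0,0,0]],
    [[0,-1.2,0.2],[0,0,0]],
    [[0,-1.1,0.3],[0,0,0]],
    [[0,-1.2,0.4],[0,0,0]],
    [[0,-1.1,0.4],[0,0,0]],
    [[0,-0.8,0.4],[0,0,0]],
    [[0,-0.7,0.4],[0,0,0]],
    [[0,-0.5,0.3],[0,0,0]],
    [[0,-0.3,0.2],[0,0,0]],
  ],
)

```text
clock: 7.0
position: [700.1, -14.8, 181.7]
ee_rot: [-0.684, 0.729, 0.007, -0.01]
contact_force: [-41.3, 7.2, 38.8]
gripper_width: 11.6
grasp_force: 64.1
```

```bash
python3 -c "
from h import *
arc(1.62,3)"
```

```text
t 7.0 guard 1.57 r 181.4 w 11.6 F [-41.3   7.2  38.8]
[[[0, -0.2, 0.1], [0, 0, 0]], [[0, -0.4, 0.2], [0, 0, 0]], [[0, -0.2, 0.2], [0, 0, 0]]]
```

drive_tool(
  deltas=[
    [[0,0.1,0],[0,0,0]],
    [[0,0,0],[0,0,0]],
    [[0,0,0],[0,0,0]],
    [[0,0,0],[0,0,0]],
  ],
  claw=4,
)

```text
clock: 7.4
position: [709.9, -14.1, 175.5]
ee_rot: [-0.684, 0.729, -0.0, 0.0]
contact_force: [0.2, 0.6, 0.1]
gripper_width: 39.9
grasp_force: 0.0
```

drive_tool(
  deltas=[
    [[0,0,-1],[0,0,0]],
    [[0,0,-2],[0,0,0]],
    [[0,0,-3],[0,0,0]],
    [[0,0,-4],[0,0,0]],
    [[-4,0,0],[0,0,0]],
    [[-4,0,0],[0,0,0]],
    [[-4,1,0],[0,0,0]],
    [[-4,1,0],[0,0,0]],
    [[-4,1.5,0],[0,0,0]],
    [[-4,1.5,0],[0,0,0]],
    [[-4,1.5,0],[0,0,0]],
    [[-4,1.5,0],[0,0,0]],
  ],
  claw=6.5,
)

```text
clock: 8.6
position: [649.7, 311.9, 277.0]
ee_rot: [-0.684, 0.729, -0.0, 0.001]
contact_force: [0.7, -0.3, -0.7]
gripper_width: 64.9
grasp_force: 0.0
```

Run:
```python
from h import *
t=snap('top','t2.png')
print(nuts(t,32,(95,205,170,315)))
go(562,327.5,150,172)
```

```text
[(array([449.3, 327.9]), np.float64(58.0), np.float64(48.7), np.float64(53.2)), (array([449.2, 399.3]), np.float64(46.0), np.float64(50.9), np.float64(55.5)), (array([561.9, 325.8]), np.float64(56.0), np.float64(48.9), np.float64(53.5))]
t 8.7 pos [647.8 318.3 276.2] yaw 176.7 tilt [ 0.001  0.003 -1.   ] turn 4.7 j6 -0.74 shift cm [ 0.28  8.62 12.62] F [-0.3  2.2 -0.1] w 64.8
```

View pics/t2.png

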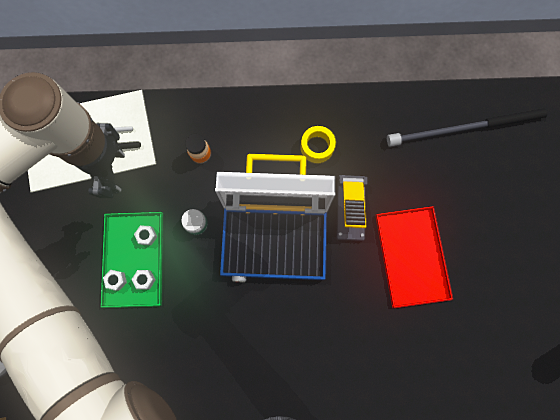

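Guard stands fully open and the nuts are unmoved, at (145,235), (114,280) and (142,280).

drive_tool(
  deltas=[
    [[-0.1,2.2,0],[0,0,0]],
    [[-0.1,2.2,2],[0,0,0]],
    [[-0.1,2.2,3],[0,0,0]],
    [[-0.1,2,4],[0,0,0]],
    [[0,0,4],[0,0,0]],
    [[0,0,4],[0,0,0]],
    [[0,0,3],[0,0,0]],
    [[0,0,2],[0,0,0]],
    [[0,0,0],[0,0,0]],
    [[0,0,0],[0,0,0]],
  ],
  claw=6.8,
)

```text
clock: 9.65
position: [565.3, 320.0, 57.0]
ee_rot: [-0.684, 0.729, -0.0, 0.0]
contact_force: [-0.2, -0.3, 0.6]
gripper_width: 67.9
grasp_force: 0.0
```

```bash
python3 -c "
from h import *
go(562,327.5,8,176)"
```

```text
t 9.7 pos [565.3 320.   57. ] yaw 176.3 tilt [ 0.001  0.    -1.   ] turn 0.3 j6 -0.83 shift cm [-0.72  0.38  4.9 ] F [-0.2 -0.3  0.6] w 67.9
```

drive_tool(
  deltas=[
    [[-0.7,0.4,0],[0,0,0]],
    [[0,0,1.5],[0,0,0]],
    [[0,0,1.8],[0,0,0]],
    [[0,0,1.1],[0,0,0]],
    [[0,0,0.5],[0,0,0]],
    [[0,0,0],[0,0,0]],
  ],
)

```text
clock: 10.25
position: [560.5, 326.7, 6.5]
ee_rot: [-0.684, 0.729, -0.0, -0.001]
contact_force: [0.2, 0.6, -0.5]
gripper_width: 67.6
grasp_force: 0.0
```

drive_tool(
  deltas=[
    [[0,0,0],[0,0,0]],
    [[0,0,0],[0,0,0]],
    [[0,0,0],[0,0,0]],
    [[0,0,0],[0,0,0]],
    [[0,0,0],[0,0,0]],
  ],
  claw=3,
)

```text
clock: 10.75
position: [561.3, 327.4, 8.3]
ee_rot: [-0.684, 0.729, -0.0, 0.001]
contact_force: [-1.6, 0.7, 4.9]
gripper_width: 44.6
grasp_force: 63.9
```

drive_tool(
  deltas=[
    [[0,0,-1.5],[0,0,0]],
    [[0,0,-3],[0,0,0]],
    [[0,0,-4],[0,0,0]],
    [[0,0,-4],[0,0,0]],
    [[0,0,0],[0,0,0]],
  ],
)

```text
clock: 11.25
position: [564.0, 328.9, 139.7]
ee_rot: [-0.684, 0.729, -0.001, 0.007]
contact_force: [0.6, 0.8, -2.5]
gripper_width: 44.6
grasp_force: 63.2
```

```bash
python3 -c "
from h import *
B=np.array([528.6,-3.8]);EY=np.array([-EX[1],EX[0]])
for k in(75,0,-75): print((B-15*EX+k*EY).round(1))
x=B-15*EX+75*EY
go(x[0],x[1],33,176.3)"
```

```text
[518.5  72. ]
[513.6  -2.8]
[508.8 -77.7]
t 11.2 pos [564.  328.9 139.7] yaw 176.4 tilt [ 0.011  0.008 -1.   ] turn 0.1 j6 -0.84 shift cm [25.93  2.89 10.67] F [ 0.6  0.8 -2.5] w 44.6
```

drive_tool(
  deltas=[
    [[2,0.2,0],[0,0,0]],
    [[3,0.4,0],[0,0,0]],
    [[4,0.5,0],[0,0,0]],
    [[4,0.5,0],[0,0,0]],
    [[4,0.5,0],[0,0,0]],
    [[4,0.5,0],[0,0,0]],
    [[3,0.3,1],[0,0,0]],
    [[1.9,0,2],[0,0,0]],
    [[0,0,3],[0,0,0]],
    [[0,0,2],[0,0,0]],
    [[0,0,0],[0,0,0]],
    [[0,0,0],[0,0,0]],
  ],
)

```text
clock: 12.45
position: [515.1, 70.1, 52.2]
ee_rot: [-0.684, 0.729, 0.0, -0.001]
contact_force: [0.3, 1.1, -3.2]
gripper_width: 44.7
grasp_force: 62.9
```

```bash
python3 -c "
from h import *
go(518.5,72,33,176.3)"
```

```text
t 12.4 pos [515.1  70.1  52.2] yaw 176.3 tilt [-0.001 -0.001 -1.   ] turn 0.0 j6 -0.51 shift cm [-0.21 -0.33  1.92] F [ 0.3  1.1 -3.2] w 44.7
```

drive_tool(
  deltas=[
    [[-0.2,-0.3,0.8],[0,0,0]],
    [[0,0,0.7],[0,0,0]],
    [[0,0,0.3],[0,0,0]],
    [[0,0,0],[0,0,0]],
    [[0,0,0],[0,0,0]],
  ],
)

```text
clock: 12.95
position: [518.4, 72.2, 34.4]
ee_rot: [-0.684, 0.729, -0.0, 0.0]
contact_force: [-0.8, 0.5, -1.7]
gripper_width: 45.1
grasp_force: 63.1
```

drive_tool(
  deltas=[
    [[0,0,0],[0,0,0]],
    [[0,0,0],[0,0,0]],
    [[0,0,0],[0,0,0]],
    [[0,0,-1],[0,0,0]],
    [[0,0,-3],[0,0,0]],
    [[0,0,-4],[0,0,0]],
    [[0,0,-3],[0,0,0]],
    [[0,0,0],[0,0,0]],
  ],
  claw=6.5,
)

```text
clock: 13.75
position: [521.5, 73.1, 150.1]
ee_rot: [-0.684, 0.729, -0.002, 0.005]
contact_force: [0.6, 1.2, -0.5]
gripper_width: 65.4
grasp_force: 0.0
```

```bash
python3 -c "
from h import *
go(450,330,60,178)"
```

```text
t 13.8 pos [521.5  73.1 150.1] yaw 176.4 tilt [ 0.011  0.004 -1.   ] turn -1.6 j6 -0.51 shift cm [-25.42   8.05   9.01] F [ 0.6  1.2 -0.5] w 65.4
```

drive_tool(
  deltas=[
    [[-2.5,0.7,0],[0,0,-1.6]],
    [[-4,1.2,0],[0,0,0]],
    [[-4,1.2,0],[0,0,0]],
    [[-4,1.2,0],[0,0,0]],
    [[-4,1.2,0],[0,0,0]],
    [[-4,1.2,1],[0,0,0]],
    [[-2.9,1,2],[0,0,0]],
    [[0,0,3],[0,0,0]],
    [[0,0,3],[0,0,0]],
    [[0,0,0],[0,0,0]],
    [[0,0,0],[0,0,0]],
  ],
)

```text
clock: 14.85
position: [451.5, 328.8, 54.6]
ee_rot: [-0.694, 0.72, -0.0, -0.0]
contact_force: [1.1, 0.4, 0.7]
gripper_width: 65.0
grasp_force: 0.0
```

```bash
python3 -c "
from h import *
go(450,330,8,178)"
```

```text
t 14.8 pos [451.5 328.8  54.6] yaw 177.9 tilt [-0.    -0.001 -1.   ] turn -0.1 j6 -0.96 shift cm [-0.12  0.16  4.66] F [1.1 0.4 0.7] w 65.0
```

drive_tool(
  deltas=[
    [[-0.1,0.2,1],[0,0,0]],
    [[0,0,1.6],[0,0,0]],
    [[0,0,1.4],[0,0,0]],
    [[0,0,0.6],[0,0,0]],
    [[0,0,0],[0,0,0]],
  ],
)

```text
clock: 15.35
position: [449.5, 329.8, 8.3]
ee_rot: [-0.694, 0.72, -0.0, -0.0]
contact_force: [0.3, 0.2, -0.1]
gripper_width: 65.1
grasp_force: 0.0
```

drive_tool(
  deltas=[
    [[0,0,0],[0,0,0]],
    [[0,0,0],[0,0,0]],
    [[0,0,0],[0,0,0]],
    [[0,0,0],[0,0,0]],
    [[0,0,0],[0,0,0]],
  ],
  claw=3,
)

```text
clock: 15.85
position: [449.8, 330.6, 9.6]
ee_rot: [-0.694, 0.72, 0.0, 0.001]
contact_force: [-2.5, 0.1, 6.0]
gripper_width: 44.5
grasp_force: 63.7
```

drive_tool(
  deltas=[
    [[0,0,-1.5],[0,0,0]],
    [[0,0,-3],[0,0,0]],
    [[0,0,-4],[0,0,0]],
    [[0,0,-3],[0,0,0]],
    [[0,0,0],[0,0,0]],
    [[0,0,0],[0,0,0]],
  ],
)

```text
clock: 16.45
position: [448.8, 329.5, 123.0]
ee_rot: [-0.694, 0.72, 0.0, -0.0]
contact_force: [-1.3, -0.1, -4.7]
gripper_width: 44.9
grasp_force: 62.9
```

```bash
python3 -c "
from h import *
go(513.6,-2.8,34.5,176.3)"
```

```text
t 16.4 pos [448.8 329.5 123. ] yaw 177.9 tilt [-0.001  0.    -1.   ] turn 1.6 j6 -0.96 shift cm [32.74 -8.61  8.85] F [-1.3 -0.1 -4.7] w 44.9
```

drive_tool(
  deltas=[
    [[2,-0.6,0],[0,0,1.6]],
    [[3.5,-1,0],[0,0,0]],
    [[4,-1,0],[0,0,0]],
    [[4,-1,0],[0,0,0]],
    [[4,-1,0],[0,0,0]],
    [[4,-1,0],[0,0,0]],
    [[4,-1,0],[0,0,0]],
    [[4,-1,0],[0,0,0]],
    [[3.2,-1,1],[0,0,0]],
    [[0,0,3],[0,0,0]],
    [[0,0,3],[0,0,0]],
    [[0,0,0],[0,0,0]],
  ],
)

```text
clock: 17.65
position: [509.6, -3.5, 47.8]
ee_rot: [-0.683, 0.73, 0.004, -0.006]
contact_force: [-0.3, -1.6, -4.3]
gripper_width: 44.7
grasp_force: 62.9
```

drive_tool(
  deltas=[
    [[0,0,0],[0,0,0]],
    [[0,0,0],[0,0,0]],
  ],
)

```text
clock: 17.85
position: [515.6, -1.3, 54.1]
ee_rot: [-0.684, 0.729, -0.0, 0.001]
contact_force: [1.4, 0.4, -2.2]
gripper_width: 44.6
grasp_force: 62.9
```

```bash
python3 -c "
from h import *
go(513.6,-2.8,35.5,176.3)"
```

```text
t 17.9 pos [515.6  -1.3  54.1] yaw 176.4 tilt [ 0.001  0.    -1.   ] turn 0.1 j6 -0.38 shift cm [0.16 0.19 1.86] F [ 1.4  0.4 -2.2] w 44.6
```

Place nut 2, retreat, then go for nut 3 at (450,401), flat 46 → yaw 166.

drive_tool(
  deltas=[
    [[0.2,0.2,0.8],[0,0,0]],
    [[0,0,0.7],[0,0,0]],
    [[0,0,0.3],[0,0,0]],
    [[0,0,0],[0,0,0]],
    [[0,0,0],[0,0,0]],
  ],
)

```text
clock: 18.35
position: [512.5, -3.6, 35.6]
ee_rot: [-0.684, 0.729, 0.0, -0.0]
contact_force: [-2.6, 1.3, 1.4]
gripper_width: 44.6
grasp_force: 63.5
```

drive_tool(
  deltas=[
    [[0,0,0],[0,0,0]],
    [[0,0,0],[0,0,0]],
    [[0,0,0],[0,0,0]],
    [[0,0,-1],[0,0,0]],
    [[0,0,-3],[0,0,0]],
    [[0,0,-3],[0,0,0]],
    [[0,0,-3],[0,0,0]],
    [[0,0,0],[0,0,5]],
    [[0,0,0],[0,0,5]],
    [[0,0,0],[0,0,0]],
  ],
  claw=6.5,
)

```text
clock: 19.35
position: [512.9, -3.6, 136.4]
ee_rot: [-0.618, 0.786, -0.0, 0.001]
contact_force: [0.6, -0.2, 0.0]
gripper_width: 65.0
grasp_force: 0.0
```

```bash
python3 -c "
from h import *
go(450,401,60,166)
t=snap('top')
print(nuts(t,32,(95,205,170,315)))"
```

```text
t 19.4 pos [512.9  -3.6 136.4] yaw 166.3 tilt [ 0.002  0.    -1.   ] turn 0.3 j6 -0.55 shift cm [-37.74  15.89   7.64] F [ 0.6 -0.2  0. ] w 65.0
[(array([449.2, 399.3]), np.float64(46.0), np.float64(50.9), np.float64(55.5)), (array([478.9, 290.2]), np.float64(30.0), np.float64(152.5), np.float64(160.1))]
```

drive_tool(
  deltas=[
    [[-3.7,1.5,0],[0,0,0]],
    [[-4,1.7,0],[0,0,0]],
    [[-4,1.7,0],[0,0,0]],
    [[-4,1.7,0],[0,0,0]],
    [[-4,1.7,0],[0,0,0]],
    [[-4,1.7,0],[0,0,0]],
    [[-4,1.7,0],[0,0,0]],
    [[-4,1.7,0],[0,0,0]],
    [[-4,1.7,2],[0,0,0]],
    [[-2,0.8,3],[0,0,0]],
    [[0,0,2.6],[0,0,0]],
    [[0,0,0],[0,0,0]],
  ],
)

```text
clock: 20.6
position: [445.1, 398.6, 55.2]
ee_rot: [-0.619, 0.786, -0.001, -0.004]
contact_force: [-0.6, -0.0, -0.2]
gripper_width: 65.0
grasp_force: 0.0
```

drive_tool(
  deltas=[
    [[0,0,0],[0,0,0]],
    [[0,0,0],[0,0,0]],
  ],
)

```text
clock: 20.8
position: [448.3, 400.7, 61.0]
ee_rot: [-0.618, 0.786, 0.0, 0.001]
contact_force: [-1.0, -0.0, 0.1]
gripper_width: 65.1
grasp_force: 0.0
```

```bash
python3 -c "
from h import *
go(450,401,8,166)"
```

```text
t 20.8 pos [448.3 400.7  61. ] yaw 166.3 tilt [ 0.002  0.002 -1.   ] turn 0.3 j6 -1.24 shift cm [-0.07 -0.16  5.3 ] F [-1.  -0.   0.1] w 65.1
```

drive_tool(
  deltas=[
    [[-0.1,-0.2,1.5],[0,0,0]],
    [[0,0,1.8],[0,0,0]],
    [[0,0,1.3],[0,0,0]],
    [[0,0,0.7],[0,0,0]],
    [[0,0,0],[0,0,0]],
  ],
)

```text
clock: 21.3
position: [449.3, 400.1, 5.2]
ee_rot: [-0.618, 0.786, -0.0, -0.001]
contact_force: [-0.4, 0.4, 0.5]
gripper_width: 64.8
grasp_force: 0.0
```

drive_tool(
  deltas=[
    [[0,0,0],[0,0,0]],
    [[0,0,0],[0,0,0]],
    [[0,0,0],[0,0,0]],
    [[0,0,0],[0,0,0]],
    [[0,0,0],[0,0,0]],
  ],
  claw=3,
)

```text
clock: 21.8
position: [449.9, 401.4, 7.2]
ee_rot: [-0.618, 0.786, 0.0, 0.001]
contact_force: [-2.0, 0.6, 3.8]
gripper_width: 44.7
grasp_force: 63.5
```

drive_tool(
  deltas=[
    [[0,0,-1.5],[0,0,0]],
    [[0,0,-3],[0,0,0]],
    [[0,0,-4],[0,0,0]],
    [[0,0,-3],[0,0,0]],
    [[0,0,0],[0,0,-5]],
    [[0,0,0],[0,0,-5]],
    [[0,0,0],[0,0,0]],
  ],
)

```text
clock: 22.5
position: [448.9, 400.0, 120.5]
ee_rot: [-0.684, 0.73, 0.0, -0.001]
contact_force: [-0.5, 0.6, -2.7]
gripper_width: 44.9
grasp_force: 62.9
```

```bash
python3 -c "
from h import *
go(508.8,-77.7,34.5,176.3)"
```

```text
t 22.5 pos [448.9 400.  120.5] yaw 176.3 tilt [-0.002 -0.001 -1.   ] turn -0.0 j6 -1.06 shift cm [47.28 -9.06  8.6 ] F [-0.5  0.6 -2.7] w 44.9
```

drive_tool(
  deltas=[
    [[3,-0.6,0],[0,0,0]],
    [[4,-0.8,0],[0,0,0]],
    [[4,-0.8,0],[0,0,0]],
    [[4,-0.8,0],[0,0,0]],
    [[4,-0.8,0],[0,0,0]],
    [[4,-0.8,0],[0,0,0]],
    [[4,-0.8,0],[0,0,0]],
    [[4,-0.8,0],[0,0,0]],
    [[4,-0.8,0],[0,0,0]],
    [[4,-0.8,0],[0,0,0]],
    [[4,-0.8,0],[0,0,0]],
    [[4,-0.5,0],[0,0,0]],
  ],
)

```text
clock: 23.7
position: [509.9, -75.8, 120.6]
ee_rot: [-0.683, 0.73, 0.0, -0.0]
contact_force: [2.3, 0.6, -2.7]
gripper_width: 45.2
grasp_force: 62.8
```

drive_tool(
  deltas=[
    [[0.3,0,2],[0,0,0]],
    [[0,0,3],[0,0,0]],
    [[0,0,1.8],[0,0,0]],
    [[0,0,0],[0,0,0]],
    [[0,0,0],[0,0,0]],
  ],
)

```text
clock: 24.2
position: [510.0, -77.2, 53.1]
ee_rot: [-0.684, 0.73, 0.0, -0.001]
contact_force: [1.2, 0.1, -2.0]
gripper_width: 44.9
grasp_force: 62.6
```

```bash
python3 -c "
from h import *
go(508.8,-77.7,33.5,176.3)"
```

```text
t 24.2 pos [510.  -77.2  53.1] yaw 176.3 tilt [-0.001 -0.    -1.   ] turn -0.0 j6 -0.23 shift cm [0.06 0.11 1.96] F [ 1.2  0.1 -2. ] w 44.9
```

drive_tool(
  deltas=[
    [[0,0.1,0.8],[0,0,0]],
    [[0,0,0.8],[0,0,0]],
    [[0,0,0.4],[0,0,0]],
    [[0,0,0],[0,0,0]],
    [[0,0,0],[0,0,0]],
  ],
)

```text
clock: 24.7
position: [509.1, -76.9, 33.3]
ee_rot: [-0.684, 0.729, -0.0, 0.0]
contact_force: [-0.8, 0.2, -3.3]
gripper_width: 45.2
grasp_force: 62.8
```

drive_tool(
  deltas=[
    [[0,0,0],[0,0,0]],
    [[0,0,0],[0,0,0]],
    [[0,0,0],[0,0,0]],
    [[0,0,-1],[0,0,0]],
    [[0,0,-3],[0,0,0]],
    [[0,0,-4],[0,0,0]],
    [[0,0,-4],[0,0,0]],
    [[4,0,-4],[0,0,0]],
    [[4,0,-4],[0,0,0]],
    [[4,0,-4],[0,0,0]],
    [[4,0,0],[0,0,0]],
  ],
  claw=6.5,
)

```text
clock: 25.8
position: [501.9, -224.8, 266.8]
ee_rot: [-0.685, 0.729, -0.006, 0.003]
contact_force: [0.6, 0.2, -1.0]
gripper_width: 65.5
grasp_force: 0.0
```

Run:
```python
from h import *
t=snap('top','t3.png');s=snap('scene','s3.png')
print(nuts(t,58,(215,205,335,285)))
H=hsv(t)
for d in(t,s):
  for st,c,l in comps(mask(d,20,34),60): print(st,c)
go(703,-15,176,176.3)
```

```text
[(array([520.6,  72.1]), np.float64(58.0), np.float64(46.3), np.float64(52.2)), (array([522.9, -73.3]), np.float64(58.0), np.float64(210.0), np.float64(220.6))]
[246, 126, 90, 47, 1331] [300.9, 149.7]
[264, 193, 51, 33, 375] [291.0, 211.9]
[202, 230, 38, 48, 576] [222.7, 258.9]
[261, 272, 36, 40, 1022] [278.4, 291.2]
t 25.9 pos [ 499.3 -226.2  261.6] yaw 176.0 tilt [ 0.004 -0.001 -1.   ] turn -0.3 j6 0.06 shift cm [-22.39 -18.96   8.56] F [-0.1  1.5 -0.8] w 65.1
```

View pics/t3.png

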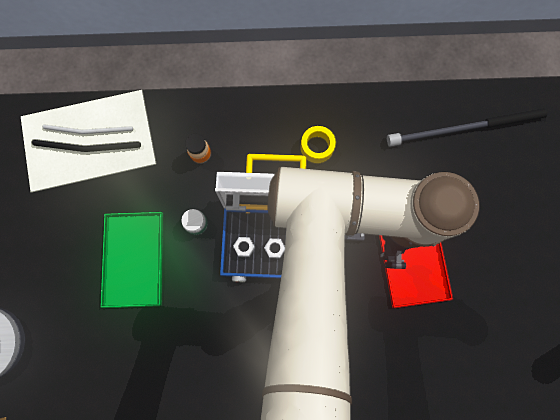

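Two nuts are visible in the box at (244,246) and (274,248); the arm hides the third. The drip tray is empty and the guard is open with its bar at (276,157).

drive_tool(
  deltas=[
    [[-2,-1.8,-0.5],[0,0,0]],
    [[-3.4,-2.9,0],[0,0,0]],
    [[-3.4,-2.9,0],[0,0,0]],
    [[-3.4,-2.9,0],[0,0,0]],
    [[-3.4,-2.9,0],[0,0,0]],
    [[-3.4,-2.9,0],[0,0,0]],
    [[-3.4,-2.7,0],[0,0,0]],
    [[0,0,0],[0,0,0]],
    [[0,0,0],[0,0,0]],
  ],
  claw=4.5,
)

```text
clock: 26.8
position: [703.4, -10.0, 263.4]
ee_rot: [-0.685, 0.729, 0.001, -0.001]
contact_force: [-1.1, -0.3, 0.3]
gripper_width: 44.8
grasp_force: 0.0
```

```bash
python3 -c "
from h import *
t=snap('top');H=mask(t,20,34)
print('bar',ray(t,276,157.5,194)); print(nuts(t,58,(215,205,335,285)))
go(703,-15,176,176.3)"
```

```text
bar [702.18957399 -14.30966454 194.        ]
[(array([458.5, 113.5]), np.float64(58.0), np.float64(77.1), np.float64(79.4)), (array([511.2, -75.5]), np.float64(58.0), np.float64(45.9), np.float64(52.0)), (array([514.4,  -4.1]), np.float64(58.0), np.float64(46.8), np.float64(52.0)), (array([520.6,  72.1]), np.float64(58.0), np.float64(46.3), np.float64(52.2)), (array([552.6, 128. ]), np.float64(46.0), np.float64(89.5), np.float64(96.4))]
t 26.9 pos [703.  -11.  264.1] yaw 176.4 tilt [-0.001 -0.    -1.   ] turn 0.1 j6 -0.28 shift cm [ 0.4  -0.02  8.81] F [-0.  -0.9 -0.7] w 44.9
```

All three nuts are in the box. Gripping the bar.

drive_tool(
  deltas=[
    [[0.4,0,0],[0,0,0]],
    [[0,0,2.5],[0,0,0]],
    [[0,0,2.5],[0,0,0]],
    [[0,0,2],[0,0,0]],
    [[0,0,1.3],[0,0,0]],
    [[0,0,0.5],[0,0,0]],
    [[0,0,0],[0,0,0]],
  ],
  claw=3.6,
)

```text
clock: 27.55
position: [703.1, -16.1, 176.5]
ee_rot: [-0.684, 0.73, -0.0, -0.0]
contact_force: [-0.5, 0.5, 0.0]
gripper_width: 36.0
grasp_force: 0.0
```

drive_tool(
  deltas=[
    [[0,0,0],[0,0,0]],
    [[0,0,0],[0,0,0]],
    [[0,0,0],[0,0,0]],
    [[0,0,0],[0,0,0]],
    [[0,0,0],[0,0,0]],
  ],
  claw=0.5,
)

```text
clock: 28.05
position: [699.8, -15.5, 178.1]
ee_rot: [-0.684, 0.73, 0.002, -0.003]
contact_force: [-10.8, 1.9, 6.6]
gripper_width: 12.0
grasp_force: 58.4
```

```bash
python3 -c "
from h import *
arc(0.0,36)"
```

```text
t 28.05 guard 1.579 r 178.1 w 12.0 F [-10.8   1.9   6.6]
[[[0, 0.3, -0.2], [0, 0, 0]], [[0, 0.3, -0.1], [0, 0, 0]], [[0, 0.3, -0.2], [0, 0, 0]], [[0, 0.3, -0.1], [0, 0, 0]], [[0, 0.5, -0.2], [0, 0, 0]], [[0, 0.4, -0.2], [0, 0, 0]], [[0, 0.6, -0.2], [0, 0, 0]], [[0, 0.6, -0.2], [0, 0, 0]], [[0, 0.7, -0.3], [0, 0, 0]], [[0, 0.8, -0.2], [0, 0, 0]], [[0, 0.9, -0.1], [0, 0, 0]], [[0, 1.0, -0.2], [0, 0, 0]], [[0, 1.0, -0.1], [0, 0, 0]], [[0, 1.1, 0.0], [0, 0, 0]], [[0, 1.2, 0.0], [0, 0, 0]], [[0, 1.2, 0.2], [0, 0, 0]], [[0, 1.2, 0.2], [0, 0, 0]], [[0, 1.2, 0.3], [0, 0, 0]], [[0, 1.2, 0.3], [0, 0, 0]], [[0, 1.1, 0.5], [0, 0, 0]], [[0, 1.1, 0.5], [0, 0, 0]], [[0, 1.0, 0.6], [0, 0, 0]], [[0, 1.0, 0.6], [0, 0, 0]], [[0, 0.8, 0.6], [0, 0, 0]], [[0, 0.8, 0.7], [0, 0, 0]], [[0, 0.6, 0.6], [0, 0, 0]], [[0, 0.6, 0.6], [0, 0, 0]], [[0, 0.5, 0.5], [0, 0, 0]], [[0, 0.4, 0.5], [0, 0, 0]], [[0, 0.4, 0.5], [0, 0, 0]], [[0, 0.3, 0.4], [0, 0, 0]], [[0, 0.2, 0.4], [0, 0, 0]], [[0, 0.2, 0.3], [0, 0, 0]], [[0, 0.2, 0.3], [0, 0, 0]], [[0, 0.2, 0.3], [0, 0, 0]], [[0, 0.1, 0.3], [0, 0, 0]]]
```

drive_tool(
  deltas=[
    [[0,0.3,-0.2],[0,0,0]],
    [[0,0.3,-0.1],[0,0,0]],
    [[0,0.3,-0.2],[0,0,0]],
    [[0,0.3,-0.1],[0,0,0]],
    [[0,0.5,-0.2],[0,0,0]],
    [[0,0.4,-0.2],[0,0,0]],
    [[0,0.6,-0.2],[0,0,0]],
    [[0,0.6,-0.2],[0,0,0]],
    [[0,0.7,-0.3],[0,0,0]],
    [[0,0.8,-0.2],[0,0,0]],
    [[0,0.9,-0.1],[0,0,0]],
    [[0,1.0,-0.2],[0,0,0]],
  ],
)

```text
clock: 29.25
position: [641.0, -11.4, 202.1]
ee_rot: [-0.684, 0.729, -0.005, 0.005]
contact_force: [7.3, -3.6, 0.9]
gripper_width: 11.5
grasp_force: 59.1
```

drive_tool(
  deltas=[
    [[0,1.0,-0.1],[0,0,0]],
    [[0,1.1,0.0],[0,0,0]],
    [[0,1.2,0.0],[0,0,0]],
    [[0,1.2,0.2],[0,0,0]],
    [[0,1.2,0.2],[0,0,0]],
    [[0,1.2,0.3],[0,0,0]],
    [[0,1.2,0.3],[0,0,0]],
    [[0,1.1,0.5],[0,0,0]],
    [[0,1.1,0.5],[0,0,0]],
    [[0,1.0,0.6],[0,0,0]],
    [[0,1.0,0.6],[0,0,0]],
    [[0,0.8,0.6],[0,0,0]],
  ],
)

```text
clock: 30.45
position: [506.6, -2.3, 168.6]
ee_rot: [-0.685, 0.729, -0.002, 0.003]
contact_force: [-8.7, 2.1, 19.4]
gripper_width: 11.7
grasp_force: 68.4
```

```bash
python3 -c "
from h import *
arc(0.0,13)"
```

```text
t 30.45 guard 0.435 r 180.1 w 11.7 F [-8.7  2.1 19.4]
[[[0, 0.2, 0.2], [0, 0, 0]], [[0, 0.3, 0.2], [0, 0, 0]], [[0, 0.3, 0.3], [0, 0, 0]], [[0, 0.5, 0.4], [0, 0, 0]], [[0, 0.6, 0.5], [0, 0, 0]], [[0, 0.7, 0.7], [0, 0, 0]], [[0, 0.6, 0.7], [0, 0, 0]], [[0, 0.6, 0.7], [0, 0, 0]], [[0, 0.4, 0.7], [0, 0, 0]], [[0, 0.4, 0.5], [0, 0, 0]], [[0, 0.2, 0.4], [0, 0, 0]], [[0, 0.2, 0.3], [0, 0, 0]], [[0, 0.1, 0.2], [0, 0, 0]]]
```

drive_tool(
  deltas=[
    [[0,0.3,0.1],[0,0,0]],
    [[0,0.4,0.2],[0,0,0]],
    [[0,0.4,0.3],[0,0,0]],
    [[0,0.5,0.4],[0,0,0]],
    [[0,0.6,0.5],[0,0,0]],
    [[0,0.6,0.7],[0,0,0]],
    [[0,0.6,0.7],[0,0,0]],
    [[0,0.5,0.7],[0,0,0]],
    [[0,0.4,0.6],[0,0,0]],
    [[0,0.3,0.5],[0,0,0]],
    [[0,0.2,0.4],[0,0,0]],
  ],
)

```text
clock: 31.55
position: [457.6, 1.1, 112.5]
ee_rot: [-0.684, 0.729, -0.0, 0.001]
contact_force: [-7.4, 3.2, 9.9]
gripper_width: 12.2
grasp_force: 71.8
```

```bash
python3 -c "
from h import *
arc(-0.02,4)"
```

```text
t 31.55 guard 0.017 r 179.1 w 12.2 F [-7.4  3.2  9.9]
[[[0, 0.1, 0.1], [0, 0, 0]], [[0, 0.1, 0.2], [0, 0, 0]], [[0, 0.1, 0.2], [0, 0, 0]], [[0, 0.0, 0.1], [0, 0, 0]]]
```

drive_tool(
  deltas=[
    [[0,0.1,0.2],[0,0,0]],
    [[0,0,0.2],[0,0,0]],
    [[0,0,0.2],[0,0,0]],
    [[0,0,0.1],[0,0,0]],
    [[0,0,0],[0,0,0]],
    [[0,0,0],[0,0,0]],
  ],
)

```text
clock: 32.15
position: [455.0, 1.2, 107.5]
ee_rot: [-0.684, 0.729, 0.001, -0.001]
contact_force: [-15.5, 7.9, 27.0]
gripper_width: 11.8
grasp_force: 74.6
```

```bash
python3 -c "
from h import *
arc(-0.02,4)"
```

```text
t 32.15 guard -0.015 r 178.9 w 11.8 F [-15.5   7.9  27. ]
[[[0, 0.0, 0.0], [0, 0, 0]], [[0, 0.0, 0.0], [0, 0, 0]], [[0, 0.0, 0.1], [0, 0, 0]], [[0, 0.0, 0.0], [0, 0, 0]]]
```

drive_tool(
  deltas=[
    [[0,0,0],[0,0,0]],
    [[0,0,0],[0,0,0]],
    [[0,0,0],[0,0,0]],
    [[0,0,0],[0,0,0]],
    [[0,0,-1],[0,0,0]],
    [[0,0,-3],[0,0,0]],
    [[0,0,-3],[0,0,0]],
    [[2,-1,-3],[0,0,0]],
    [[4,-3,0],[0,0,0]],
    [[4,-3,0],[0,0,0]],
    [[4,-3,0],[0,0,0]],
    [[4,-3,0],[0,0,0]],
  ],
  claw=4,
)

```text
clock: 33.35
position: [575.9, -189.5, 204.1]
ee_rot: [-0.684, 0.729, -0.0, 0.0]
contact_force: [1.3, 0.9, 0.6]
gripper_width: 39.9
grasp_force: 0.0
```

drive_tool(
  deltas=[
    [[0,0,0],[0,0,0]],
    [[0,0,0],[0,0,0]],
    [[0,0,0],[0,0,0]],
  ],
  claw=0,
)

```text
clock: 33.65
position: [574.5, -187.2, 203.5]
ee_rot: [-0.684, 0.729, 0.0, -0.0]
contact_force: [0.4, 0.5, -0.5]
gripper_width: 0.2
grasp_force: 0.0
```

Run:
```python
from h import *
t=snap('top');s=snap('scene','s4.png')
cv2.imwrite('pics/c4.png',cv2.resize(np.hstack([t['img'][160:300,205:385,::-1],s['img'][150:290,170:350,::-1]]),None,fx=2.2,fy=2.2,interpolation=2))
print('pad top',ray(t,355.3,212.5,80))
go(593.5,-204,100,176.3)
```

```text
pad top [ 591.92846065 -204.91100679   80.        ]
t 33.8 pos [ 574.6 -186.6  204. ] yaw 176.4 tilt [ 0.  0. -1.] turn 0.1 j6 -0.02 shift cm [ 1.62 -2.   10.4 ] F [ 0.1  0.4 -0.3] w -0.0
```

View pics/c4.png

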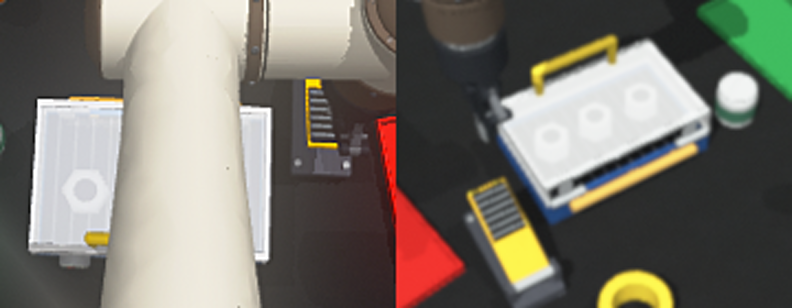

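The guard is shut on the rim with three nuts inside, and the treadle is up. Now pressing the pad.

drive_tool(
  deltas=[
    [[0.9,-1,1.5],[0,0,0]],
    [[0.8,-0.9,3],[0,0,0]],
    [[0,0,3],[0,0,0]],
    [[0,0,2],[0,0,0]],
    [[0,0,1],[0,0,0]],
    [[0,0,0.8],[0,0,0]],
    [[0,0,0.8],[0,0,0]],
    [[0,0,0.8],[0,0,0]],
    [[0,0,0.8],[0,0,0]],
    [[0,0,0.8],[0,0,0]],
    [[0,0,0.8],[0,0,0]],
    [[0,0,0.5],[0,0,0]],
  ],
)

```text
clock: 34.95
position: [591.2, -206.0, 47.2]
ee_rot: [-0.684, 0.729, 0.001, -0.001]
contact_force: [-8.1, 1.9, 14.5]
gripper_width: 0.3
grasp_force: 6.9
```

```bash
python3 -c "
from h import *
go(593.5,-204,45,176.3)"
```

```text
t 35.0 pos [ 591.2 -206.    47.2] yaw 176.3 tilt [-0.003 -0.    -1.   ] turn 0.0 j6 0.01 shift cm [-0.21 -0.22  0.22] F [-8.1  1.9 14.5] w 0.3
```

drive_tool(
  deltas=[
    [[0,0,0.2],[0,0,0]],
    [[0,0,0.2],[0,0,0]],
    [[0,0,0.1],[0,0,0]],
    [[0,0,0.1],[0,0,0]],
    [[0,0,0],[0,0,0]],
    [[0,0,0],[0,0,0]],
  ],
)

```text
clock: 35.55
position: [591.3, -206.0, 45.9]
ee_rot: [-0.685, 0.729, 0.0, -0.001]
contact_force: [-14.4, 5.7, 30.9]
gripper_width: -0.3
grasp_force: 15.4
```

drive_tool(
  deltas=[
    [[0,0,0],[0,0,0]],
    [[0,0,0],[0,0,0]],
    [[0,0,0],[0,0,0]],
    [[0,0,0],[0,0,0]],
    [[0,0,0],[0,0,0]],
    [[0,0,0],[0,0,0]],
    [[0,0,0],[0,0,0]],
    [[0,0,0],[0,0,0]],
    [[0,0,0],[0,0,0]],
    [[0,0,0],[0,0,0]],
    [[0,0,0],[0,0,0]],
    [[0,0,0],[0,0,0]],
  ],
)

```text
clock: 36.75
position: [591.3, -206.0, 45.9]
ee_rot: [-0.685, 0.729, 0.0, -0.001]
contact_force: [-13.7, 4.5, 31.4]
gripper_width: -0.0
grasp_force: 15.4
```

Run:
```python
from h import *
s=snap('scene')
cv2.imwrite('pics/c5.png',cv2.resize(s['img'][150:310,150:350,::-1],None,fx=3,fy=3,interpolation=2))
go(593.5,-204,45,176.3)
```

```text
t 36.8 pos [ 591.3 -206.    45.9] yaw 176.4 tilt [-0.002 -0.001 -1.   ] turn 0.1 j6 0.01 shift cm [-0.22 -0.21  0.09] F [-13.7   5.   31.2] w 0.1
```

View pics/c5.png

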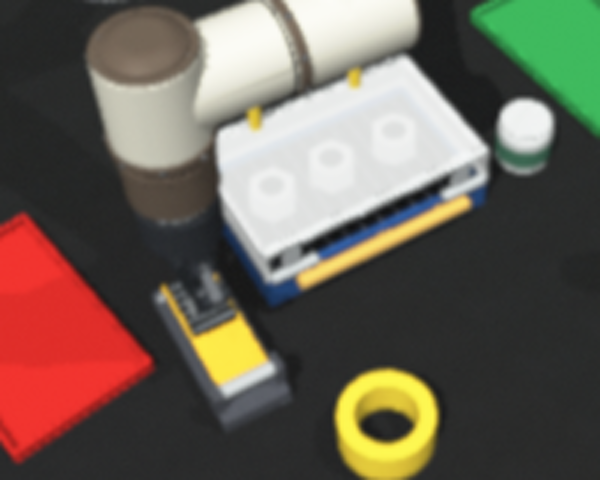

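The treadle lies level on its stop with the fingers on the pad, and the guard is shut. Hold a bit longer, then let it up.

drive_tool(
  deltas=[
    [[0,0,0],[0,0,0]],
    [[0,0,0],[0,0,0]],
    [[0,0,0],[0,0,0]],
    [[0,0,0],[0,0,0]],
    [[0,0,0],[0,0,0]],
    [[0,0,0],[0,0,0]],
    [[0,0,0],[0,0,0]],
    [[0,0,0],[0,0,0]],
  ],
)

```text
clock: 37.6
position: [591.3, -206.0, 45.9]
ee_rot: [-0.685, 0.729, 0.0, -0.001]
contact_force: [-13.5, 5.2, 30.9]
gripper_width: -0.3
grasp_force: 15.4
```

drive_tool(
  deltas=[
    [[0,0,-1],[0,0,0]],
    [[0,0,-1.5],[0,0,0]],
    [[0,0,-1.5],[0,0,0]],
    [[0,0,-2],[0,0,0]],
    [[0,0,-3],[0,0,0]],
    [[0,0,-4],[0,0,0]],
    [[0,0,-4],[0,0,0]],
    [[0,0,0],[0,0,0]],
    [[0,0,0],[0,0,0]],
  ],
)

```text
clock: 38.5
position: [593.4, -205.7, 211.0]
ee_rot: [-0.684, 0.73, -0.001, 0.001]
contact_force: [-0.6, 0.7, -1.0]
gripper_width: -0.1
grasp_force: 0.0
```

```bash
python3 -c "
from h import *
d=HG[:2]-155*EX;print(d)
go(457,1,210,176.3)"
```

```text
[457.72307917   0.90250778]
t 38.5 pos [ 593.4 -205.7  211. ] yaw 176.3 tilt [ 0.004  0.    -1.   ] turn 0.0 j6 0.01 shift cm [-19.74  14.94   0.1 ] F [-0.6  0.7 -1. ] w -0.1
```

drive_tool(
  deltas=[
    [[-2.7,2,0],[0,0,0]],
    [[-3.4,2.6,0],[0,0,0]],
    [[-3.4,2.6,0],[0,0,0]],
    [[-3.4,2.6,0],[0,0,0]],
    [[-3.4,2.6,0],[0,0,0]],
    [[-3.4,2.6,0],[0,0,0]],
    [[0,0,2],[0,0,0]],
    [[0,0,2],[0,0,0]],
    [[0,0,0],[0,0,0]],
    [[0,0,0],[0,0,0]],
  ],
  claw=5,
)

```text
clock: 39.5
position: [455.5, 0.2, 168.8]
ee_rot: [-0.684, 0.729, 0.0, -0.001]
contact_force: [-0.2, 0.3, 0.6]
gripper_width: 50.0
grasp_force: 0.0
```

```bash
python3 -c "
from h import *
go(457.5,1,109,176.3)"
```

```text
t 39.5 pos [4.555e+02 2.000e-01 1.688e+02] yaw 176.3 tilt [-0.002 -0.001 -1.   ] turn 0.0 j6 -0.42 shift cm [-0.09 -0.19  5.98] F [-0.2  0.3  0.6] w 50.0
```

drive_tool(
  deltas=[
    [[-0.1,-0.2,1.5],[0,0,0]],
    [[0,0,2],[0,0,0]],
    [[0,0,1.5],[0,0,0]],
    [[0,0,0.9],[0,0,0]],
    [[0,0,0],[0,0,0]],
    [[0,0,0],[0,0,0]],
  ],
)

```text
clock: 40.1
position: [458.6, 1.3, 111.0]
ee_rot: [-0.684, 0.729, -0.0, 0.0]
contact_force: [0.2, -0.1, 0.1]
gripper_width: 50.4
grasp_force: 0.0
```

drive_tool(
  deltas=[
    [[0,0,0],[0,0,0]],
    [[0,0,0],[0,0,0]],
    [[0,0,0],[0,0,0]],
    [[0,0,0],[0,0,0]],
    [[0,0,0],[0,0,0]],
    [[0,0,0],[0,0,0]],
  ],
  claw=0.5,
)

```text
clock: 40.7
position: [454.9, 1.0, 110.6]
ee_rot: [-0.684, 0.73, 0.002, -0.002]
contact_force: [-7.4, 2.8, 7.8]
gripper_width: 12.0
grasp_force: 58.4
```

```bash
python3 -c "
from h import *
arc(1.6,36)"
```

```text
t 40.7 guard 0.0 r 180.5 w 12.0 F [-7.4  2.8  7.8]
[[[0, -0.2, -0.3], [0, 0, 0]], [[0, -0.1, -0.3], [0, 0, 0]], [[0, -0.2, -0.3], [0, 0, 0]], [[0, -0.2, -0.3], [0, 0, 0]], [[0, -0.3, -0.4], [0, 0, 0]], [[0, -0.3, -0.4], [0, 0, 0]], [[0, -0.4, -0.5], [0, 0, 0]], [[0, -0.4, -0.5], [0, 0, 0]], [[0, -0.5, -0.6], [0, 0, 0]], [[0, -0.6, -0.6], [0, 0, 0]], [[0, -0.7, -0.6], [0, 0, 0]], [[0, -0.8, -0.7], [0, 0, 0]], [[0, -0.8, -0.6], [0, 0, 0]], [[0, -1.0, -0.6], [0, 0, 0]], [[0, -1.0, -0.6], [0, 0, 0]], [[0, -1.2, -0.5], [0, 0, 0]], [[0, -1.1, -0.5], [0, 0, 0]], [[0, -1.3, -0.4], [0, 0, 0]], [[0, -1.2, -0.3], [0, 0, 0]], [[0, -1.3, -0.2], [0, 0, 0]], [[0, -1.2, -0.1], [0, 0, 0]], [[0, -1.2, 0.0], [0, 0, 0]], [[0, -1.1, 0.1], [0, 0, 0]], [[0, -1.1, 0.1], [0, 0, 0]], [[0, -1.0, 0.1], [0, 0, 0]], [[0, -0.9, 0.2], [0, 0, 0]], [[0, -0.8, 0.3], [0, 0, 0]], [[0, -0.7, 0.2], [0, 0, 0]], [[0, -0.7, 0.2], [0, 0, 0]], [[0, -0.5, 0.2], [0, 0, 0]], [[0, -0.5, 0.3], [0, 0, 0]], [[0, -0.4, 0.2], [0, 0, 0]], [[0, -0.4, 0.1], [0, 0, 0]], [[0, -0.3, 0.2], [0, 0, 0]], [[0, -0.3, 0.2], [0, 0, 0]], [[0, -0.3, 0.1], [0, 0, 0]]]
```

drive_tool(
  deltas=[
    [[0,-0.2,-0.3],[0,0,0]],
    [[0,-0.1,-0.3],[0,0,0]],
    [[0,-0.2,-0.3],[0,0,0]],
    [[0,-0.2,-0.3],[0,0,0]],
    [[0,-0.3,-0.4],[0,0,0]],
    [[0,-0.3,-0.4],[0,0,0]],
    [[0,-0.4,-0.5],[0,0,0]],
    [[0,-0.4,-0.5],[0,0,0]],
    [[0,-0.5,-0.6],[0,0,0]],
    [[0,-0.6,-0.6],[0,0,0]],
    [[0,-0.7,-0.6],[0,0,0]],
    [[0,-0.8,-0.7],[0,0,0]],
  ],
)

```text
clock: 41.9
position: [496.4, -2.0, 163.1]
ee_rot: [-0.683, 0.73, 0.007, -0.008]
contact_force: [-14.6, 6.1, 2.9]
gripper_width: 11.7
grasp_force: 58.3
```

drive_tool(
  deltas=[
    [[0,-0.8,-0.6],[0,0,0]],
    [[0,-1.0,-0.6],[0,0,0]],
    [[0,-1.0,-0.6],[0,0,0]],
    [[0,-1.2,-0.5],[0,0,0]],
    [[0,-1.1,-0.5],[0,0,0]],
    [[0,-1.3,-0.4],[0,0,0]],
    [[0,-1.2,-0.3],[0,0,0]],
    [[0,-1.3,-0.2],[0,0,0]],
    [[0,-1.2,-0.1],[0,0,0]],
    [[0,-1.2,0.0],[0,0,0]],
    [[0,-1.1,0.1],[0,0,0]],
    [[0,-1.1,0.1],[0,0,0]],
  ],
)

```text
clock: 43.1
position: [638.2, -11.6, 203.9]
ee_rot: [-0.684, 0.729, 0.0, -0.002]
contact_force: [-8.5, 0.2, 7.2]
gripper_width: 11.9
grasp_force: 62.6
```

```bash
python3 -c "
from h import *
arc(1.62,12)"
```

```text
t 43.1 guard 1.207 r 182.8 w 11.9 F [-8.5  0.2  7.2]
[[[0, -0.3, 0.0], [0, 0, 0]], [[0, -0.3, 0.1], [0, 0, 0]], [[0, -0.5, 0.1], [0, 0, 0]], [[0, -0.8, 0.2], [0, 0, 0]], [[0, -0.8, 0.2], [0, 0, 0]], [[0, -1.0, 0.3], [0, 0, 0]], [[0, -0.9, 0.4], [0, 0, 0]], [[0, -0.8, 0.4], [0, 0, 0]], [[0, -0.6, 0.3], [0, 0, 0]], [[0, -0.5, 0.2], [0, 0, 0]], [[0, -0.3, 0.2], [0, 0, 0]], [[0, -0.2, 0.2], [0, 0, 0]]]
```

drive_tool(
  deltas=[
    [[0,-0.5,0.0],[0,0,0]],
    [[0,-0.5,0.1],[0,0,0]],
    [[0,-0.6,0.2],[0,0,0]],
    [[0,-0.8,0.2],[0,0,0]],
    [[0,-0.8,0.3],[0,0,0]],
    [[0,-0.9,0.3],[0,0,0]],
    [[0,-0.8,0.4],[0,0,0]],
    [[0,-0.7,0.4],[0,0,0]],
    [[0,-0.5,0.3],[0,0,0]],
    [[0,-0.4,0.2],[0,0,0]],
    [[0,-0.3,0.2],[0,0,0]],
    [[0,-0.2,0.1],[0,0,0]],
  ],
)

```text
clock: 44.3
position: [699.9, -15.9, 181.5]
ee_rot: [-0.684, 0.729, 0.006, -0.009]
contact_force: [-36.7, 6.6, 36.7]
gripper_width: 11.7
grasp_force: 65.7
```

```bash
python3 -c "
from h import *
arc(1.62,3)"
```

```text
t 44.3 guard 1.57 r 181.1 w 11.7 F [-36.7   6.6  36.7]
[[[0, -0.2, 0.1], [0, 0, 0]], [[0, -0.4, 0.2], [0, 0, 0]], [[0, -0.2, 0.2], [0, 0, 0]]]
```

drive_tool(
  deltas=[
    [[0,0.1,0],[0,0,0]],
    [[0,0,0],[0,0,0]],
    [[0,0,0],[0,0,0]],
    [[0,0,0],[0,0,0]],
    [[0,0,-1],[0,0,0]],
    [[0,0,-2],[0,0,0]],
    [[0,0,-3],[0,0,0]],
    [[0,0,-3],[0,0,0]],
    [[0,0,0],[0,0,0]],
    [[0,0,0],[0,0,0]],
  ],
  claw=4,
)

```text
clock: 45.3
position: [709.0, -14.7, 265.7]
ee_rot: [-0.684, 0.73, -0.001, 0.001]
contact_force: [-0.2, 0.6, -0.6]
gripper_width: 39.9
grasp_force: 0.0
```

```bash
python3 -c "
from h import *
t=snap('top','t6.png')
print('bar',ray(t,276,157.5,194),[c[:2] for c in comps(mask(t,20,34),60)]); print([n for n in nuts(t,58,(215,205,335,285)) if n[2]<60])
go(508.8,-77.7,250,176.3)"
```

```text
bar [702.18957399 -14.30966454 194.        ] [([246, 126, 90, 49, 1304], [302.7, 149.9]), ([343, 181, 24, 47, 526], [353.6, 197.9])]
[(array([511.2, -75.5]), np.float64(58.0), np.float64(45.9), np.float64(52.0)), (array([514.4,  -4.1]), np.float64(58.0), np.float64(46.8), np.float64(52.0))]
t 45.4 pos [708.3 -14.7 264.1] yaw 176.3 tilt [-0.  0. -1.] turn 0.0 j6 -0.27 shift cm [ 7.58 19.51  1.41] F [-0.1 -0.5 -0.2] w 40.1
```

View pics/t6.png

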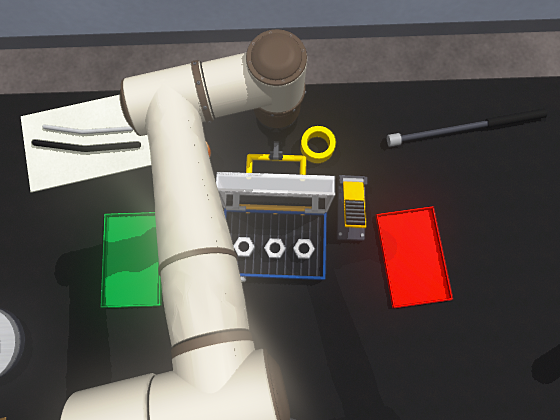

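Guard open, and nuts at (244,246), (274,248) and (304,249); the trays are empty.

drive_tool(
  deltas=[
    [[1,2.5,0],[0,0,0]],
    [[1.3,3.5,0],[0,0,0]],
    [[1.3,3.5,0],[0,0,0]],
    [[1.3,3.5,0],[0,0,0]],
    [[1.3,3.5,1],[0,0,0]],
    [[1.3,2.9,3],[0,0,0]],
    [[0,0,4],[0,0,0]],
    [[0,0,4],[0,0,0]],
    [[0,0,4],[0,0,0]],
    [[0,0,2],[0,0,0]],
    [[0,0,0],[0,0,0]],
    [[0,0,0],[0,0,0]],
  ],
  claw=6.5,
)

```text
clock: 46.55
position: [510.0, -77.3, 84.2]
ee_rot: [-0.684, 0.729, 0.0, -0.001]
contact_force: [0.5, -0.2, -0.0]
gripper_width: 65.0
grasp_force: 0.0
```

```bash
python3 -c "
from h import *
go(509.5,-76.5,34,176.3)"
```

```text
t 46.5 pos [510.  -77.3  84.2] yaw 176.3 tilt [-0.001 -0.001 -1.   ] turn 0.0 j6 -0.23 shift cm [-0.07  0.06  5.02] F [ 0.5 -0.2 -0. ] w 65.0
```

drive_tool(
  deltas=[
    [[-0.1,0,1.5],[0,0,0]],
    [[0,0,1.8],[0,0,0]],
    [[0,0,1.2],[0,0,0]],
    [[0,0,0.5],[0,0,0]],
    [[0,0,0],[0,0,0]],
  ],
)

```text
clock: 47.05
position: [510.2, -76.2, 34.5]
ee_rot: [-0.684, 0.729, -0.0, -0.0]
contact_force: [-0.9, 0.5, 0.4]
gripper_width: 65.2
grasp_force: 0.0
```

drive_tool(
  deltas=[
    [[0,0,0],[0,0,0]],
    [[0,0,0],[0,0,0]],
    [[0,0,0],[0,0,0]],
    [[0,0,0],[0,0,0]],
    [[0,0,0],[0,0,0]],
  ],
  claw=3,
)

```text
clock: 47.55
position: [510.6, -76.1, 35.5]
ee_rot: [-0.684, 0.729, -0.001, 0.001]
contact_force: [-1.3, 1.2, 6.2]
gripper_width: 44.8
grasp_force: 63.8
```

drive_tool(
  deltas=[
    [[0,0,-1.5],[0,0,0]],
    [[0,0,-3],[0,0,0]],
    [[0,0,-4],[0,0,0]],
    [[0,0,-3],[0,0,0]],
    [[0,0,0],[0,0,0]],
    [[0,0,0],[0,0,0]],
  ],
)

```text
clock: 48.15
position: [509.4, -76.0, 149.1]
ee_rot: [-0.684, 0.73, 0.0, 0.0]
contact_force: [0.2, -1.1, -2.8]
gripper_width: 45.2
grasp_force: 62.8
```

```bash
python3 -c "
from h import *
go(550.7,-380.7,8,176.3)"
```

```text
t 48.1 pos [509.4 -76.  149.1] yaw 176.3 tilt [-0.     0.001 -1.   ] turn -0.0 j6 -0.23 shift cm [30.14 -6.09 14.11] F [ 0.2 -1.1 -2.8] w 45.2
```

drive_tool(
  deltas=[
    [[2.2,-0.4,0],[0,0,0]],
    [[4,-0.8,0],[0,0,0]],
    [[4,-0.8,0],[0,0,0]],
    [[4,-0.8,0],[0,0,0]],
    [[4,-0.8,0],[0,0,0]],
    [[4,-0.8,0],[0,0,0]],
    [[4,-0.8,1],[0,0,0]],
    [[4,-0.9,3],[0,0,0]],
    [[0,0,4],[0,0,0]],
    [[0,0,3],[0,0,0]],
    [[0,0,0],[0,0,0]],
    [[0,0,0],[0,0,0]],
  ],
)

```text
clock: 49.35
position: [550.5, -380.6, 38.1]
ee_rot: [-0.684, 0.729, 0.002, -0.001]
contact_force: [0.0, -0.3, -1.2]
gripper_width: 44.5
grasp_force: 62.7
```

```bash
python3 -c "
from h import *
go(550.7,-380.7,9.5,176.3)"
```

```text
t 49.4 pos [ 550.5 -380.6   38.1] yaw 176.3 tilt [-0.004  0.001 -1.   ] turn 0.0 j6 0.3 shift cm [ 0.01 -0.02  2.86] F [ 0.  -0.3 -1.2] w 44.5
```

Then back to the middle nut.

drive_tool(
  deltas=[
    [[0,0,1],[0,0,0]],
    [[0,0,1],[0,0,0]],
    [[0,0,0.7],[0,0,0]],
    [[0,0,0.2],[0,0,0]],
    [[0,0,0],[0,0,0]],
  ],
)

```text
clock: 49.85
position: [551.3, -380.7, 10.6]
ee_rot: [-0.684, 0.729, 0.0, -0.0]
contact_force: [-0.3, 0.6, -2.2]
gripper_width: 44.8
grasp_force: 62.8
```

drive_tool(
  deltas=[
    [[0,0,0],[0,0,0]],
    [[0,0,0],[0,0,0]],
    [[0,0,0],[0,0,0]],
    [[0,0,-1],[0,0,0]],
    [[0,0,-3],[0,0,0]],
    [[0,0,-4],[0,0,0]],
    [[0,0,-4],[0,0,0]],
    [[0,0,-1],[0,0,0]],
    [[0,0,0],[0,0,0]],
  ],
  claw=6.5,
)

```text
clock: 50.75
position: [552.8, -381.4, 144.7]
ee_rot: [-0.684, 0.729, -0.003, 0.001]
contact_force: [0.5, -0.3, 0.1]
gripper_width: 65.2
grasp_force: 0.0
```

```bash
python3 -c "
from h import *
t=snap('top')
print([n for n in nuts(t,58,(215,205,335,285)) if n[2]<60],nuts(t,32,(370,200,460,315)))
go(513.6,-3.8,70,176.3)"
```

```text
[(array([515.4,  -4.2]), np.float64(58.0), np.float64(45.2), np.float64(50.2)), (array([520.9,  72.7]), np.float64(58.0), np.float64(45.9), np.float64(51.0))] [(array([ 399.1, -297. ]), np.float64(26.0), np.float64(141.9), np.float64(145.4)), (array([ 538.6, -325. ]), np.float64(36.0), np.float64(201.0), np.float64(206.4))]
t 50.8 pos [ 551.6 -380.7  142.1] yaw 176.3 tilt [ 0.002 -0.    -1.   ] turn 0.0 j6 0.3 shift cm [-37.37   6.22   7.21] F [-0.1  0.2 -0.5] w 65.3
```

drive_tool(
  deltas=[
    [[-2,0.3,0],[0,0,0]],
    [[-4,0.7,0],[0,0,0]],
    [[-4,0.7,0],[0,0,0]],
    [[-4,0.7,0],[0,0,0]],
    [[-4,0.7,0],[0,0,0]],
    [[-4,0.7,0],[0,0,0]],
    [[-4,0.7,0],[0,0,0]],
    [[-4,0.7,0],[0,0,0]],
    [[-4,0.7,0],[0,0,0]],
    [[-3.4,0.3,2],[0,0,0]],
    [[0,0,3],[0,0,0]],
    [[0,0,1],[0,0,0]],
  ],
)

```text
clock: 52.0
position: [510.4, -3.2, 77.1]
ee_rot: [-0.684, 0.729, 0.002, -0.004]
contact_force: [-0.9, -0.1, -1.0]
gripper_width: 65.2
grasp_force: 0.0
```

drive_tool(
  deltas=[
    [[0,0,0],[0,0,0]],
    [[0,0,0],[0,0,0]],
  ],
)

```text
clock: 52.2
position: [513.7, -4.3, 80.9]
ee_rot: [-0.684, 0.73, -0.0, -0.0]
contact_force: [0.5, 0.3, 0.3]
gripper_width: 64.8
grasp_force: 0.0
```

```bash
python3 -c "
from h import *
go(514.2,-3.8,34,176.3)"
```

```text
t 52.2 pos [513.7  -4.3  80.9] yaw 176.3 tilt [-0.001 -0.001 -1.   ] turn -0.0 j6 -0.37 shift cm [-0.05 -0.04  4.69] F [0.5 0.3 0.3] w 64.8
```

drive_tool(
  deltas=[
    [[0,0,1.5],[0,0,0]],
    [[0,0,1.7],[0,0,0]],
    [[0,0,1],[0,0,0]],
    [[0,0,0.5],[0,0,0]],
    [[0,0,0],[0,0,0]],
  ],
)

```text
clock: 52.7
position: [513.6, -3.9, 33.8]
ee_rot: [-0.684, 0.73, 0.0, -0.0]
contact_force: [-0.4, 0.0, 0.0]
gripper_width: 65.1
grasp_force: 0.0
```

drive_tool(
  deltas=[
    [[0,0,0],[0,0,0]],
    [[0,0,0],[0,0,0]],
    [[0,0,0],[0,0,0]],
    [[0,0,0],[0,0,0]],
    [[0,0,0],[0,0,0]],
  ],
  claw=3,
)

```text
clock: 53.2
position: [514.0, -3.5, 34.8]
ee_rot: [-0.684, 0.729, -0.0, 0.001]
contact_force: [-0.8, 0.8, 5.4]
gripper_width: 44.9
grasp_force: 63.7
```

drive_tool(
  deltas=[
    [[0,0,-1.5],[0,0,0]],
    [[0,0,-3],[0,0,0]],
    [[0,0,-4],[0,0,0]],
    [[0,0,-3],[0,0,0]],
    [[0,0,0],[0,0,0]],
    [[0,0,0],[0,0,0]],
  ],
)

```text
clock: 53.8
position: [512.8, -3.5, 148.4]
ee_rot: [-0.684, 0.73, 0.001, 0.0]
contact_force: [-0.1, -0.2, -3.8]
gripper_width: 44.9
grasp_force: 62.9
```

```bash
python3 -c "
from h import *
go(484.2,-323.4,9.5,176.3)"
```

```text
t 53.8 pos [512.8  -3.5 148.4] yaw 176.3 tilt [-0.001  0.001 -1.   ] turn -0.0 j6 -0.37 shift cm [32.11  0.79 13.89] F [-0.1 -0.2 -3.8] w 44.9
```

drive_tool(
  deltas=[
    [[2.1,0.1,0],[0,0,0]],
    [[4,0.1,0],[0,0,0]],
    [[4,0.1,0],[0,0,0]],
    [[4,0.1,0],[0,0,0]],
    [[4,0.1,0],[0,0,0]],
    [[4,0.1,0],[0,0,0]],
    [[4,0.1,0],[0,0,0]],
    [[4,0.1,1],[0,0,0]],
    [[2,0,3],[0,0,0]],
    [[0,0,4],[0,0,0]],
    [[0,0,3],[0,0,0]],
    [[0,0,0],[0,0,0]],
  ],
)

```text
clock: 55.0
position: [479.3, -321.5, 31.8]
ee_rot: [-0.683, 0.73, 0.007, -0.003]
contact_force: [-0.5, 0.3, -3.4]
gripper_width: 44.8
grasp_force: 62.7
```

drive_tool(
  deltas=[
    [[0,0,0],[0,0,0]],
    [[0,0,0],[0,0,0]],
  ],
)

```text
clock: 55.2
position: [486.1, -323.7, 40.0]
ee_rot: [-0.684, 0.729, -0.001, 0.0]
contact_force: [-0.5, 1.3, -2.4]
gripper_width: 45.0
grasp_force: 62.8
```

```bash
python3 -c "
from h import *
go(484.2,-323.4,9.5,176.3)"
```

```text
t 55.2 pos [ 486.1 -323.7   40. ] yaw 176.4 tilt [ 0.002 -0.001 -1.   ] turn 0.1 j6 0.25 shift cm [-0.01  0.19  3.05] F [-0.5  1.3 -2.4] w 45.0
```

drive_tool(
  deltas=[
    [[0,0.1,1],[0,0,0]],
    [[0,0,1],[0,0,0]],
    [[0,0,0.7],[0,0,0]],
    [[0,0,0.3],[0,0,0]],
    [[0,0,0],[0,0,0]],
  ],
)

```text
clock: 55.7
position: [483.9, -323.3, 8.9]
ee_rot: [-0.684, 0.729, 0.0, -0.0]
contact_force: [-0.0, 1.2, -1.2]
gripper_width: 44.9
grasp_force: 62.9
```

drive_tool(
  deltas=[
    [[0,0,0],[0,0,0]],
    [[0,0,0],[0,0,0]],
    [[0,0,0],[0,0,0]],
    [[0,0,-1],[0,0,0]],
    [[0,0,-3],[0,0,0]],
    [[0,0,-4],[0,0,0]],
    [[0,0,-4],[0,0,0]],
    [[0,0,-1],[0,0,0]],
    [[0,0,0],[0,0,0]],
  ],
  claw=6.5,
)

```text
clock: 56.6
position: [485.2, -323.8, 141.9]
ee_rot: [-0.684, 0.729, -0.003, 0.001]
contact_force: [-0.3, -0.7, -0.2]
gripper_width: 65.3
grasp_force: 0.0
```

```bash
python3 -c "
from h import *
t=snap('top')
print([n for n in nuts(t,58,(215,205,335,285)) if n[2]<60],nuts(t,32,(370,200,460,315)))
go(519.5,72.3,70,176.3)"
```

```text
[(array([520.7,  72.2]), np.float64(58.0), np.float64(46.3), np.float64(52.2))] [(array([ 568.7, -410.6]), np.float64(20.0), np.float64(146.3), np.float64(151.0)), (array([ 496.8, -291. ]), np.float64(26.0), np.float64(227.4), np.float64(241.3))]
t 56.6 pos [ 484.  -323.2  139.7] yaw 176.3 tilt [ 0.002 -0.    -1.   ] turn -0.0 j6 0.25 shift cm [-39.7   -0.99   6.97] F [-0.1  0.6 -0.5] w 65.1
```

drive_tool(
  deltas=[
    [[-2.7,-0.1,0],[0,0,0]],
    [[-4,-0.1,0],[0,0,0]],
    [[-4,-0.1,0],[0,0,0]],
    [[-4,-0.1,0],[0,0,0]],
    [[-4,-0.1,0],[0,0,0]],
    [[-4,-0.1,0],[0,0,0]],
    [[-4,-0.1,0],[0,0,0]],
    [[-4,-0.1,0],[0,0,0]],
    [[-4,-0.1,0],[0,0,0]],
    [[-4,-0.2,0],[0,0,0]],
    [[-1,0,3],[0,0,0]],
    [[0,0,3],[0,0,0]],
  ],
)

```text
clock: 57.85
position: [520.0, 74.0, 77.1]
ee_rot: [-0.685, 0.728, 0.0, -0.0]
contact_force: [0.3, -0.3, -1.0]
gripper_width: 64.8
grasp_force: 0.0
```

drive_tool(
  deltas=[
    [[0,0,0],[0,0,0]],
    [[0,0,0],[0,0,0]],
    [[0,0,0],[0,0,0]],
  ],
)

```text
clock: 58.15
position: [521.1, 71.9, 79.7]
ee_rot: [-0.684, 0.73, -0.0, 0.001]
contact_force: [0.5, 0.1, 0.5]
gripper_width: 65.1
grasp_force: 0.0
```

```bash
python3 -c "
from h import *
go(519.5,72.3,34,176.3)"
```

```text
t 58.1 pos [521.1  71.9  79.7] yaw 176.3 tilt [ 0.001  0.    -1.   ] turn 0.0 j6 -0.51 shift cm [-0.03  0.16  4.57] F [0.5 0.1 0.5] w 65.1
```

drive_tool(
  deltas=[
    [[0,0.1,1.5],[0,0,0]],
    [[0,0,1.7],[0,0,0]],
    [[0,0,0.9],[0,0,0]],
    [[0,0,0.4],[0,0,0]],
    [[0,0,0],[0,0,0]],
  ],
)

```text
clock: 58.65
position: [519.7, 72.0, 34.1]
ee_rot: [-0.684, 0.73, -0.0, 0.0]
contact_force: [0.0, -0.2, 0.4]
gripper_width: 65.3
grasp_force: 0.0
```

drive_tool(
  deltas=[
    [[0,0,0],[0,0,0]],
    [[0,0,0],[0,0,0]],
    [[0,0,0],[0,0,0]],
    [[0,0,0],[0,0,0]],
    [[0,0,0],[0,0,0]],
  ],
  claw=3,
)

```text
clock: 59.15
position: [519.9, 72.4, 34.9]
ee_rot: [-0.684, 0.729, -0.0, 0.001]
contact_force: [-1.3, 0.6, 4.8]
gripper_width: 44.7
grasp_force: 63.9
```

drive_tool(
  deltas=[
    [[0,0,-1.5],[0,0,0]],
    [[0,0,-3],[0,0,0]],
    [[0,0,-4],[0,0,0]],
    [[0,0,-3],[0,0,0]],
    [[0,0,0],[0,0,0]],
    [[0,0,0],[0,0,0]],
  ],
)

```text
clock: 59.75
position: [518.7, 72.2, 148.5]
ee_rot: [-0.684, 0.73, 0.001, 0.0]
contact_force: [-0.7, 0.2, -3.4]
gripper_width: 45.0
grasp_force: 63.0
```

```bash
python3 -c "
from h import *
t=snap('top')
print(nuts(t,32,(370,200,460,315)))
go(431.3,-393.3,9.5,176.3)"
```

```text
[(array([ 485.2, -323.3]), np.float64(54.0), np.float64(46.4), np.float64(50.3)), (array([ 553.3, -380.2]), np.float64(56.0), np.float64(46.4), np.float64(51.9))]
t 59.8 pos [518.   71.9 147.4] yaw 176.3 tilt [-0.003 -0.    -1.   ] turn -0.0 j6 -0.51 shift cm [46.98  5.65 13.79] F [ 0.1 -0.1 -4. ] w 45.1
```

drive_tool(
  deltas=[
    [[3,0.4,0],[0,0,0]],
    [[4,0.5,0],[0,0,0]],
    [[4,0.5,0],[0,0,0]],
    [[4,0.5,0],[0,0,0]],
    [[4,0.5,0],[0,0,0]],
    [[4,0.5,0],[0,0,0]],
    [[4,0.5,0],[0,0,0]],
    [[4,0.5,0],[0,0,0]],
    [[4,0.5,0],[0,0,0]],
    [[4,0.5,0],[0,0,0]],
    [[4,0.4,0],[0,0,0]],
    [[4,0.4,0],[0,0,0]],
  ],
)

```text
clock: 61.0
position: [430.6, -394.0, 146.1]
ee_rot: [-0.684, 0.73, 0.003, -0.001]
contact_force: [1.5, -0.0, -3.6]
gripper_width: 45.0
grasp_force: 62.8
```

drive_tool(
  deltas=[
    [[0,0,2],[0,0,0]],
    [[0,0,4],[0,0,0]],
    [[0,0,3],[0,0,0]],
    [[0,0,2],[0,0,0]],
    [[0,0,0],[0,0,0]],
    [[0,0,0],[0,0,0]],
    [[0,0,0],[0,0,0]],
  ],
)

```text
clock: 61.7
position: [433.0, -393.6, 39.6]
ee_rot: [-0.684, 0.729, -0.001, 0.0]
contact_force: [0.6, 0.1, -3.6]
gripper_width: 45.0
grasp_force: 62.7
```

```bash
python3 -c "
from h import *
go(431.3,-393.3,9.5,176.3)"
```

```text
t 61.7 pos [ 433.  -393.6   39.6] yaw 176.3 tilt [ 0.001 -0.001 -1.   ] turn 0.0 j6 0.4 shift cm [-0.01  0.17  3.01] F [ 0.6  0.1 -3.6] w 45.0
```

drive_tool(
  deltas=[
    [[0,0.1,1],[0,0,0]],
    [[0,0,1],[0,0,0]],
    [[0,0,0.7],[0,0,0]],
    [[0,0,0.3],[0,0,0]],
    [[0,0,0],[0,0,0]],
  ],
)

```text
clock: 62.2
position: [431.1, -393.0, 8.9]
ee_rot: [-0.684, 0.729, 0.0, -0.0]
contact_force: [-0.7, 1.3, 0.1]
gripper_width: 45.0
grasp_force: 63.2
```

drive_tool(
  deltas=[
    [[0,0,0],[0,0,0]],
    [[0,0,0],[0,0,0]],
    [[0,0,0],[0,0,0]],
    [[0,0,-1],[0,0,0]],
    [[0,0,-3],[0,0,0]],
    [[0,0,-4],[0,0,0]],
    [[0,0,-4],[0,0,0]],
    [[4,2,-4],[0,0,0]],
    [[4,3,-2],[0,0,0]],
    [[4,3,0],[0,0,0]],
    [[4,3,0],[0,0,0]],
    [[4,3,0],[0,0,0]],
  ],
  claw=6.5,
)

```text
clock: 63.4
position: [283.6, -575.9, 182.3]
ee_rot: [-0.684, 0.729, -0.001, -0.0]
contact_force: [1.5, -0.2, 0.3]
gripper_width: 64.9
grasp_force: 0.0
```

drive_tool(
  deltas=[
    [[0,0,0],[0,0,0]],
    [[0,0,0],[0,0,0]],
    [[0,0,0],[0,0,0]],
  ],
)

```text
clock: 63.7
position: [285.2, -574.1, 181.2]
ee_rot: [-0.684, 0.729, -0.0, 0.0]
contact_force: [-0.1, 0.3, -0.0]
gripper_width: 64.9
grasp_force: 0.0
```

```bash
python3 -c "
from h import *
t=snap('top','t9.png')
print(nuts(t,32,(370,200,460,315)))"
```

```text
[(array([ 432.5, -392.2]), np.float64(56.0), np.float64(45.8), np.float64(51.5)), (array([ 485.2, -323.3]), np.float64(54.0), np.float64(46.4), np.float64(50.3)), (array([ 553.3, -380.2]), np.float64(56.0), np.float64(46.4), np.float64(51.9))]
```

View pics/t9.png

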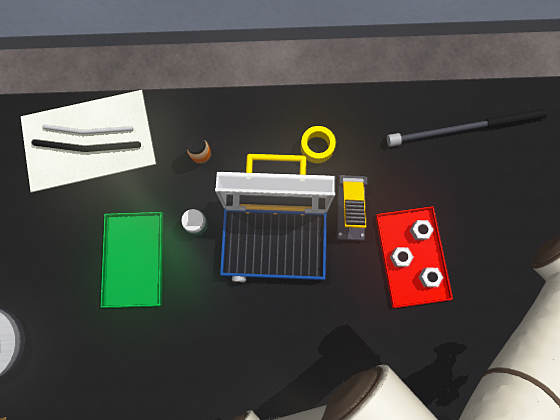

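All three nuts lie in the red tray at (423,229), (402,257) and (431,277). The guard is open, the treadle is up, and the tin, jar and tape are where they started.

```bash
python3 -c "
from h import *
print(arm.job_done())"
```

```text
the job is handed in; nothing more can be done
None
```

I handed the job in at about 64 s: all three nuts were dried and are in the red tray, the guard is open to its stop, the treadle is up, and the tin, jar and tape are unmoved in the last picture; the hand-in returned no verdict.

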